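# Fill the clip-top jar and press its lid down for clipping

## Robot

A 6-joint arm with a two-finger parallel gripper is mounted at the origin on a cart in front of the work surface, level with it; the furniture and walls round the work are solid. World frame = base frame: x ahead of the robot, y to its left, z up, the work surface at z = 0. Lengths are in mm, angles in rad, forces in N, time in s.
With the tool pointing down it reaches from about 350 to 875 mm from the base axis. Payload 4.2 kg.
Tool frame: the origin (TCP) lies between the finger pads; the fingertips stand 17 mm ahead of it and the grasp point (between the pads) lies 2 mm behind it (nose_length is the distance from the TCP to the fingertips, in mm); z points along the fingers, y is the direction in which the jaws open and shut (so a half turn about z gives the same grasp; the last joint's range is limited). The gripper opens to 85 mm and grips with 20 to 120 N. Pads are 22 mm wide; open, the fingers measure 114 mm over their backs; the gripper's body (76 mm by 85 mm) begins 54 mm behind the grasp point. The pads swing forward as they close: fully open they stand 13 mm farther back than shut.
Start: joints at [-0.959, 0.385, 0.008, 0, -1.194, -0.259], TCP at [215.969, -586.478, 248.312] pointing down, gripper open.
Joint ranges: [-3.14, 3.14], [-1.21, 2.06], [-1.07, 1.41], [-3.16, 2.05], [-2.99, -0.16], [-3.1, 3.1]. Speed limits (rad/s): [2.79, 2.79, 3.14, 3.14, 3.14, 3.14].

## Interface

Orientations are given as a unit quaternion [x, y, z, w].
In Python, from bench import * gives the robot as it stands.
- The arm moves only by the tool jog_arm, never from a script. Its argument "increments" is a list of rows, each a list of 4 numbers: the shift along the tool's x, y, z in m, then the turn about the tool's z in degrees. A call has 1 to 10 rows; each row is the pose to reach, as a shift and turn from the pose measured when the call began, along the tool's axes at that moment; what a row does not reach only later rows make up. A row lasts 1/8 s, in which the tool goes at most 62.5 mm and 10.7 degrees, less where a joint would pass 70% of its speed; a pose out of reach is approached as far as the arm can. A call with a gripper value outside its range is refused whole. "hand" is the gripper's target within -1 to 1 (fully open at 1, half-way at 0, shut at -1), set as the call begins (left out, the last holds). The fingers move at their own pace and stop on an object; the grip force is fixed at half the most. Time passes only in rows, so rows that repeat a pose let the fingers close. It gives the time, the measured TCP pose, the force and the opening at its end, in the units of the state.
- read_state(): the state, without advancing time (a new reading comes with each control period).
- get_image(name): name is "side" or "top"; returns the picture (420x560x3 uint8, red, green, blue); there is no depth.
- calibration(name): a dict with "fx", "fy", "cx", "cy" (pixels), "position" and "rotation" of the camera in the world. Camera axes: x right, y up, looking along -z (the intrinsics and any distortion apply to the point x, -y, -z); pixel columns grow to the right and rows downward; lengths in mm; the calibration is good to about 2 mm. A picture is of the moment at which its call begins. calibration takes no time and is no camera call.
- job_done(): hands the job in, once; it reports no verdict.
The state is a dict: "clock": time; "joints": joint angles; "joint_vel": joint speeds; "joint_efforts": joint torques, N m; "position": TCP position; "ee_rot": TCP orientation; "contact_force": force on the tool from outside, world axes, zero at the start; "wrist_torque": the same for the moment, N m; "gripper_width": finger opening in mm.
Only numpy, scipy, OpenCV 4.12 (cv2) and the standard library are available. Lean on these libraries where they do the work, as an engineer would, in place of code of your own. Each camera call takes 0.05 s, during which the arm holds its last target.

## Task

Pour all four hazelnuts from the little painted cup into the open clip-top jar and stand the empty cup back on its coaster. Then swing the jar's lid gently shut and press on the middle of it with a steady force of about 12 N, so that its rubber ring is squeezed and I can snap the wire clip over; leave the clip itself free, the jar standing where it is and the other things alone. Do not take your hand away: finish while still pressing.

Things in the scene. Friction and masses are not known exactly. Their poses are not given: they have to be found in the camera images.
- jar: Squat clip-top preserving jar of clear glass, loose, about 0.9 kg, 100 mm across. Origin at the centre of its underside, z up. Mouth 84 mm wide inside (wall 4 mm), rim 88 mm and inner floor 6 mm above the underside. The lid's hinge is on its +x side.
- lid_hinge (a point): Middle of the lid's hinge axis: a level wire beside the jar's rim, 58 mm from the jar's axis towards the jar's +x and 99 mm above the underside; the axis runs along the jar's y.
- lid_top (a point): Middle of the lid's upper (when open: outer) face, 58 mm from the hinge axis along the lid, 15 mm off the plane through it; z = the lid's outward normal, x points to the hinge. The lid: round glass plate, 96 mm across, rim 8 mm thick (4 mm either side of that plane), raised flat middle 60 mm across, orange rubber ring 7 mm thick below. Shut, its top is 114 mm above the worktop.
- lid (a joint): Angle of the lid in rad: 0 shut (level on the jar), about 1.9 at the start (standing open, leaning back over the hinge), 2.15 at most. Its far edge is 106 mm from the hinge axis. The wire hinge is stiff: the lid stays where it is left and takes 1 to 2 N at its edge to swing.
- jar_wire (a joint): Squeeze of the rubber ring in m: 0 when nothing presses on the lid, growing as the shut lid is pressed down, about 4 N per mm (12 N squeezes it 3 mm), 0.005 at most.
- jar_clip: The open wire clip that hangs on the jar's -x side, fixed to the jar: 44 mm wide, out to 68 mm from the jar's axis, from 29 to 80 mm high; origin and axes are the jar's. Leave it free.
- cup: Small painted cup with a black handle, loose, 0.09 kg, 47 mm high. Origin level with its underside; the round bowl's axis stands at y = -7 mm. Bowl 58 mm across in its upper half, 36 mm at the foot, wall about 5 mm; the handle sticks out to +y (a little to -x), 43 mm from the bowl's axis. Can be gripped across the bowl along its x axis.
- coaster: Round cork coaster with a dark rim, 94 mm across, on which the cup stands at the start; stays put. Origin at the centre of its underside; the cup stands 4 mm above it.
- cup_rim (a point): Centre of the cup's mouth, at rim height (47 mm above its underside); axes as the cup's.
- nut0: One of four loose, round, brown hazelnuts in their shells, 19 mm across, 10 g, lying in the cup at the start. Origin at its centre.
- nut1: One of four loose, round, brown hazelnuts in their shells, 19 mm across, 10 g, lying in the cup at the start. Origin at its centre.
- nut2: One of four loose, round, brown hazelnuts in their shells, 19 mm across, 10 g, lying in the cup at the start. Origin at its centre.
- nut3: One of four loose, round, brown hazelnuts in their shells, 19 mm across, 10 g, lying in the cup at the start. Origin at its centre.
- olive_jar: Bystander: jar of olives with a green cap, 69 mm across, 84 mm high, loose. Origin at the centre of its underside. Leave it alone.
- salt_shaker: Bystander: glass salt shaker, 44 mm across, 90 mm high, loose. Origin at the centre of its underside. Leave it alone.
There are look-alikes about, which are no part of the job. Of the things like the coaster, leave any that is blue; of the rest the smaller one is meant.

How it is judged:
By the outcome, as a careful person would: the job done as asked, in the order asked, and still so for the second after the job is handed in, while the arm keeps its last pose, push and grip.
It also fails if it takes over 72 s, if anything falls off the work surface, if the arm or the gripper's body presses on something with over 40 N, if the wrist force passes 120 N, or if a joint passes its speed limit or range.

## Working session

There is one attempt and no reset: what is moved stays moved. The work goes in short steps, Python scripts to look and compute and a tool call to move; the robot and the scene stay as the last step left them, time stands still between calls to the robot, and variables do not carry over. Pictures are saved under pics/ and viewed, and the job is handed in when it is done.

Besides the shell and the picture viewer there is one more tool, called after ">>>" as name([rows], argument=value, ...), one row to a line, values as JSON. jog_arm: Moves the arm, as the interface text tells. Its arguments: {"type":"object","properties":{"increments":{"type":"array"},"hand":{"type":"number"}},"required":["increments"]}

```bash
mkdir -p pics; ls; python3 - <<'E'
from bench import *
import cv2
s=read_state(); print(s)
for n in("side","top"):
    c=calibration(n); print(n,c)
    cv2.imwrite(f"pics/{n}0.png",get_image(n)[:,:,::-1])
E
```

```text
pics
{'clock': 0.0, 'joints': array([-9.59379006e-01,  3.85565075e-01,  6.60909742e-03, -5.05205218e-04,
       -1.19399622e+00, -2.58576534e-01]), 'joint_vel': array([ 0.00110727,  0.00245357,  0.00100676,  0.00011099, -0.00027721,
       -0.00196173]), 'joint_efforts': array([ 4.41720908e-05, -3.92291272e+01,  1.88399702e+01,  4.18621391e+00,
       -4.62557116e-03, -2.23628348e-05]), 'position': array([ 215.7923047 , -585.97510898,  247.20893399]), 'ee_rot': array([-1.75414802e-01,  9.84493997e-01,  1.07648622e-03, -2.41333127e-04]), 'contact_force': array([ 0.17176748, -0.14777596,  0.6016535 ]), 'wrist_torque': array([-0.02574552,  0.03728721,  0.04917309]), 'gripper_width': 85.03386088614468}
side {'fx': 415.6473492782259, 'fy': 415.6473492782259, 'cx': 271.48372371031417, 'cy': 214.50096198616146, 'position': array([378.72509495, 814.30545109, 742.8270069 ]), 'rotation': array([-0.03236615,  0.46746536,  0.87990368, -0.07872791])}
top {'fx': 457.5287675114512, 'fy': 457.5287675114512, 'cx': 268.8946658366446, 'cy': 206.1229355689595, 'position': array([ 471.57231078, -103.45606173, 1095.92445243]), 'rotation': array([-0.02252677,  0.01491698,  0.70775153, -0.70594462])}
```

View pics/side0.png

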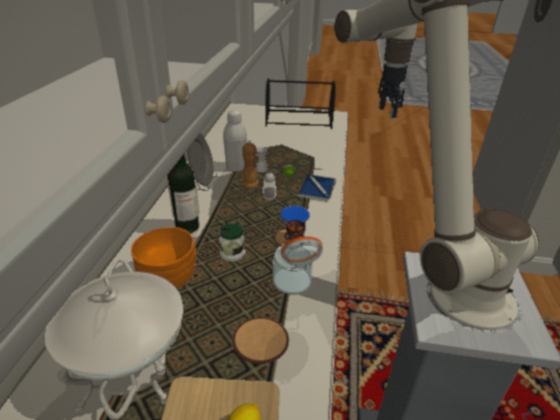

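View pics/top0.png

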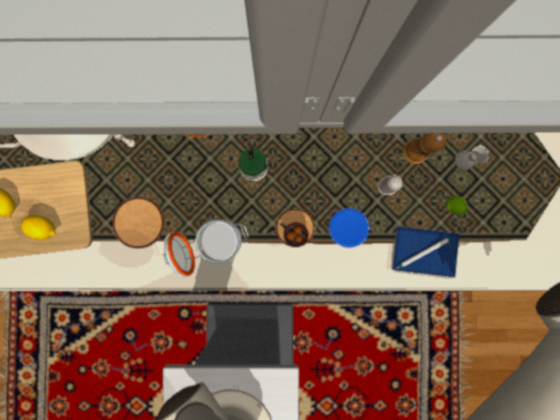

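```bash
cat > h.py <<'E'
import numpy as np, cv2
from scipy.spatial.transform import Rotation as R
from bench import *
def pix2plane(n,u,v,z):
    c=calibration(n); d=np.array([(u-c['cx'])/c['fx'],-(v-c['cy'])/c['fy'],-1.])
    d=R.from_quat(c['rotation']).apply(d); p=np.array(c['position']); return p+d*(z-p[2])/d[2]
def proj(n,P):
    c=calibration(n); q=R.from_quat(c['rotation']).inv().apply(np.atleast_2d(P)-c['position'])
    return np.c_[c['cx']+c['fx']*q[:,0]/-q[:,2], c['cy']-c['fy']*q[:,1]/-q[:,2]]
def crop(n,x0,y0,x1,y1,k,out,img=None):
    im=cv2.imread(img) if img else get_image(n)[:,:,::-1]
    im=im[y0:y1,x0:x1]; cv2.imwrite(out,cv2.resize(im,None,fx=k,fy=k,interpolation=cv2.INTER_CUBIC))
E
python3 - <<'E'
from h import *
print({k:v for k,v in calibration('top').items()}.keys())
crop('top',150,190,350,290,4,'pics/t1.png','pics/top0.png')
crop('side',200,180,350,300,5,'pics/s1.png','pics/side0.png')
E
```

```text
dict_keys(['fx', 'fy', 'cx', 'cy', 'position', 'rotation'])
```

View pics/t1.png

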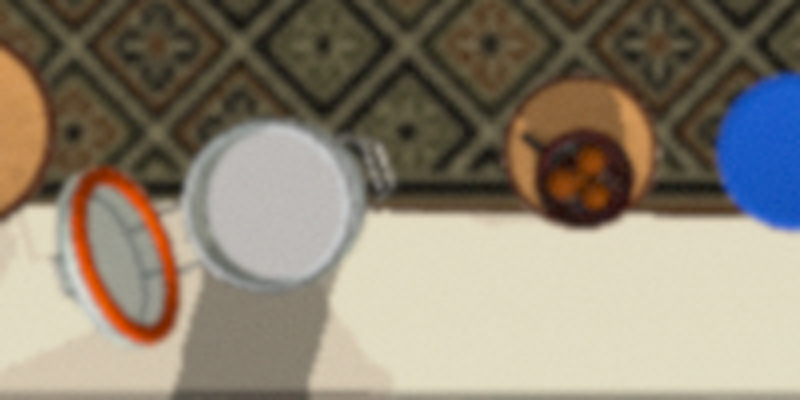

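View pics/s1.png

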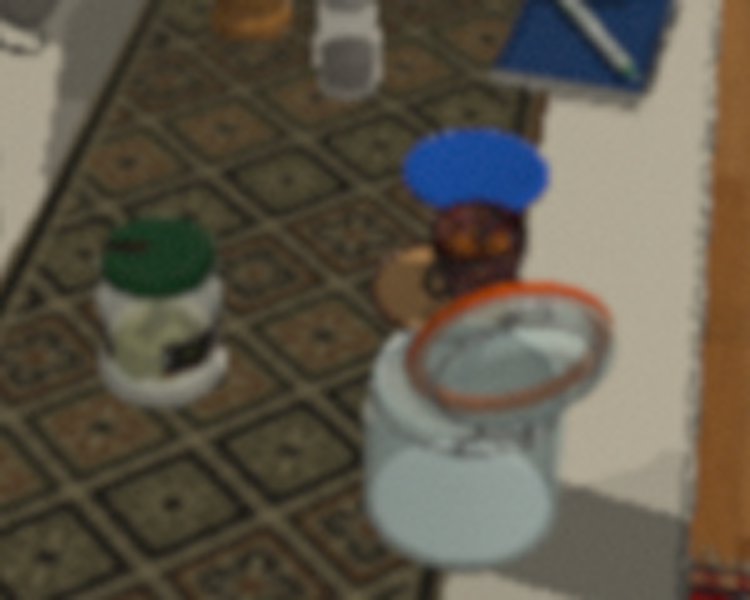

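```bash
python3 - <<'E'
from h import *
np.set_printoptions(precision=1,suppress=True)
T=lambda x,y:(150+x/4,190+y/4)
S=lambda x,y:(200+x/5,180+y/5)
# jar rim, top
print('jar rim c',pix2plane('top',*T(275,204),88))
print('rim L,R,T,B',[pix2plane('top',*T(*p),88) for p in((185,204),(365,204),(275,118),(275,291))])
print('jar base side bottom',pix2plane('side',*S(460,505),0))
print('lid c top',pix2plane('top',*T(122,255),150))
print('clip',pix2plane('top',*T(380,165),70))
print('cup rim top',pix2plane('top',*T(585,178),51), 'handle',pix2plane('top',*T(530,140),45))
print('cup rim L R',pix2plane('top',*T(536,178),51),pix2plane('top',*T(633,178),51))
print('cup rim side',pix2plane('side',*S(478,233),51))
print('coaster',[pix2plane('top',*T(*p),4) for p in((505,145),(660,145),(582,76))])
print('edge',pix2plane('top',250,290,0),pix2plane('side',338,250,0))
print('olive top',pix2plane('top',253,162,84),'shaker',pix2plane('top',392,184,90))
s=read_state();print(R.from_quat(s['ee_rot']).as_matrix())
E
```

```text
jar rim c [448.5  17.8  88. ]
rim L,R,T,B [array([448.6,  67.4,  88. ]), array([448.4, -31.7,  88. ]), array([495.8,  18. ,  88. ]), array([400.9,  17.7,  88. ])]
jar base side bottom [448.   22.8   0. ]
lid c top [423.8  89.3 150. ]
clip [469.8 -38.8  70. ]
cup rim top [ 462.1 -154.4   51. ] handle [ 483.8 -123.3   45. ]
cup rim L R [ 462.1 -126.5   51. ] [ 462.  -181.8   51. ]
cup rim side [ 461.9 -146.8   51. ]
coaster [array([ 481.4, -109.2,    4. ]), array([ 481.2, -201.5,    4. ]), array([ 522.4, -155.3,    4. ])]
edge [330.2 -46.4   0. ] [ 335.7 -127.7    0. ]
olive top [623.7 -57.4  84. ] shaker [ 572.9 -363.8   90. ]
[[-0.9 -0.3 -0. ]
 [-0.3  0.9  0. ]
 [ 0.   0.  -1. ]]
```

```bash
cat >> h.py <<'E'
np.set_printoptions(precision=3,suppress=True)
def st():
    s=read_state(); print('t',round(float(s['clock']),2),'p',s['position'].round(1),'j',s['joints'].round(2),'F',s['contact_force'].round(1),'w',round(float(s['gripper_width']),1)); 
    M=R.from_quat(s['ee_rot']).as_matrix(); print(M); return s,M
def to(*W):
    s,M=st()
    for w in W: print(w,((np.array(w)-s['position'])@M/1000).round(4))
E
python3 - <<'E'
from h import *
to([400,-150,350],[330,200,420],[290,500,450],[300,520,900])
E
```

```text
t 0.1 p [ 215.8 -586.   247.3] j [-0.96  0.39  0.01 -0.   -1.19 -0.26] F [-0.1 -0.5  0. ] w 85.3
[[-0.938 -0.345 -0.001]
 [-0.345  0.938  0.002]
 [ 0.     0.002 -1.   ]]
[400, -150, 350] [-0.324  0.346 -0.102]
[330, 200, 420] [-0.379  0.699 -0.171]
[290, 500, 450] [-0.445  0.994 -0.201]
[300, 520, 900] [-0.461  1.01  -0.651]
```

>>> jog_arm([
  [-0.324, 0.346, -0.102],
  [-0.324, 0.346, -0.102],
  [-0.324, 0.346, -0.102],
  [-0.324, 0.346, -0.102],
  [-0.324, 0.346, -0.102],
  [-0.324, 0.346, -0.102],
  [-0.324, 0.346, -0.102],
  [-0.379, 0.699, -0.171],
  [-0.379, 0.699, -0.171],
  [-0.379, 0.699, -0.171],
])

```text
invalid input
```

>>> jog_arm([
  [-0.324, 0.346, -0.102, 0],
  [-0.324, 0.346, -0.102, 0],
  [-0.324, 0.346, -0.102, 0],
  [-0.324, 0.346, -0.102, 0],
  [-0.324, 0.346, -0.102, 0],
  [-0.324, 0.346, -0.102, 0],
  [-0.324, 0.346, -0.102, 0],
  [-0.379, 0.699, -0.171, 0],
  [-0.379, 0.699, -0.171, 0],
  [-0.379, 0.699, -0.171, 0],
])

```text
clock: 1.35
position: [357.3, -8.5, 377.2]
ee_rot: [-0.175, 0.985, 0.001, -0.0]
contact_force: [0.9, 0.8, 0.4]
gripper_width: 85.6
```

```bash
python3 - <<'E'
from h import *
to([330,200,420],[290,500,450],[300,520,900])
E
```

```text
t 1.35 p [357.3  -8.5 377.2] j [ 0.44 -0.17 -0.31 -0.   -1.43 -1.66] F [0.9 0.8 0.4] w 85.6
[[-0.939 -0.345 -0.001]
 [-0.345  0.939  0.002]
 [-0.     0.002 -1.   ]]
[330, 200, 420] [-0.046  0.205 -0.042]
[290, 500, 450] [-0.112  0.501 -0.072]
[300, 520, 900] [-0.129  0.517 -0.522]
```

```bash
python3 - <<'E'
from h import *
to([350,350,550],[420,500,1300])
E
```

```text
t 1.35 p [357.3  -8.5 377.2] j [ 0.44 -0.17 -0.31 -0.   -1.43 -1.66] F [0.9 0.8 0.4] w 85.6
[[-0.939 -0.345 -0.001]
 [-0.345  0.939  0.002]
 [-0.     0.002 -1.   ]]
[350, 350, 550] [-0.117  0.339 -0.172]
[420, 500, 1300] [-0.234  0.458 -0.922]
```

>>> jog_arm([
  [-0.117, 0.339, -0.172, 0],
  [-0.117, 0.339, -0.172, 0],
  [-0.117, 0.339, -0.172, 0],
  [-0.117, 0.339, -0.172, 0],
  [-0.117, 0.339, -0.172, 0],
  [-0.117, 0.339, -0.172, 0],
  [-0.117, 0.339, -0.172, 0],
  [-0.234, 0.458, -0.922, 0],
  [-0.234, 0.458, -0.922, 0],
  [-0.234, 0.458, -0.922, 0],
])

```text
clock: 2.6
position: [365.2, 382.8, 705.3]
ee_rot: [-0.175, 0.985, 0.002, 0.001]
contact_force: [1.7, 1.0, 2.0]
gripper_width: 85.2
```

```bash
python3 - <<'E'
from h import *
to([420,500,1300])
E
```

```text
t 2.6 p [365.2 382.8 705.3] j [ 1.12  0.37  1.16 -0.   -2.35 -2.33] F [1.7 1.  2. ] w 85.2
[[-0.939 -0.345  0.002]
 [-0.345  0.939  0.005]
 [-0.004  0.004 -1.   ]]
[420, 500, 1300] [-0.094  0.094 -0.594]
```

>>> jog_arm([
  [-0.09, 0.09, -0.594, 0],
  [-0.09, 0.09, -0.594, 0],
  [-0.09, 0.09, -0.594, 0],
  [-0.09, 0.09, -0.594, 0],
])

```text
clock: 3.1
position: [320.9, 354.0, 760.2]
ee_rot: [-0.175, 0.984, 0.011, 0.014]
contact_force: [0.0, -0.3, 0.0]
gripper_width: 85.7
```

```bash
python3 - <<'E'
from h import *
to([420,500,1300])
E
```

```text
t 3.1 p [320.9 354.  760.2] j [ 1.18  0.4   1.41  0.02 -2.55 -2.38] F [ 0.  -0.3  0. ] w 85.7
[[-0.938 -0.345  0.024]
 [-0.344  0.939  0.026]
 [-0.032  0.016 -0.999]]
[420, 500, 1300] [-0.161  0.112 -0.533]
```

>>> jog_arm([
  [-0.16, 0.3, -0.4, 0],
  [-0.16, 0.3, -0.4, 0],
  [-0.16, 0.3, -0.4, 0],
  [-0.16, 0.3, -0.4, 0],
])

```text
clock: 3.6
position: [280.5, 413.3, 753.4]
ee_rot: [-0.175, 0.984, 0.019, 0.025]
contact_force: [0.2, -0.6, -0.3]
gripper_width: 85.5
```

```bash
python3 - <<'E'
from h import *
to([420,500,1300])
E
```

```text
t 3.6 p [280.5 413.3 753.4] j [ 1.32  0.42  1.41  0.05 -2.5  -2.49] F [ 0.2 -0.6 -0.3] w 85.5
[[-0.937 -0.346  0.043]
 [-0.344  0.938  0.047]
 [-0.056  0.029 -0.998]]
[420, 500, 1300] [-0.191  0.049 -0.535]
```

>>> jog_arm([
  [-0.19, 0.3, -0.4, 0],
])

```text
clock: 3.72
position: [272.9, 429.0, 753.5]
ee_rot: [-0.175, 0.984, 0.028, 0.036]
contact_force: [-0.8, 0.1, -0.2]
gripper_width: 85.5
```

```bash
python3 - <<'E'
from h import *
to([420,500,1300])
E
```

```text
t 3.73 p [272.9 429.  753.5] j [ 1.35  0.42  1.41  0.07 -2.47 -2.51] F [-0.8  0.1 -0.2] w 85.5
[[-0.936 -0.346  0.061]
 [-0.342  0.937  0.067]
 [-0.08   0.042 -0.996]]
[420, 500, 1300] [-0.206  0.039 -0.53 ]
```

>>> jog_arm([
  [-0.33, 0.52, 0, 0],
])

```text
clock: 3.85
position: [277.3, 473.1, 734.7]
ee_rot: [-0.174, 0.983, 0.036, 0.044]
contact_force: [-0.1, 0.2, 0.3]
gripper_width: 85.5
```

```bash
python3 - <<'E'
from h import *
to([420,500,1300])
E
```

```text
t 3.85 p [277.3 473.1 734.7] j [ 1.36  0.47  1.41  0.08 -2.41 -2.52] F [-0.1  0.2  0.3] w 85.5
[[-0.936 -0.346  0.073]
 [-0.339  0.937  0.086]
 [-0.098  0.055 -0.994]]
[420, 500, 1300] [-0.198  0.007 -0.549]
```

>>> jog_arm([
  [-0.16, 0.25, -0.28, 0],
])

```text
clock: 3.98
position: [270.8, 495.4, 729.0]
ee_rot: [-0.175, 0.982, 0.042, 0.052]
contact_force: [-0.7, 0.5, -0.8]
gripper_width: 85.4
```

>>> jog_arm([
  [-0.16, 0.25, -0.28, 0],
])

```text
clock: 4.1
position: [262.8, 505.1, 733.1]
ee_rot: [-0.175, 0.981, 0.053, 0.064]
contact_force: [0.4, -0.6, 0.0]
gripper_width: 85.3
```

>>> jog_arm([
  [-0.16, 0.25, -0.28, 0],
])

```text
clock: 4.22
position: [254.9, 517.2, 736.2]
ee_rot: [-0.174, 0.98, 0.065, 0.075]
contact_force: [0.5, 0.6, 0.9]
gripper_width: 85.6
```

>>> jog_arm([
  [-0.16, 0.25, -0.26, 0],
])

```text
clock: 4.35
position: [247.5, 529.8, 739.2]
ee_rot: [-0.174, 0.978, 0.078, 0.087]
contact_force: [-0.1, 0.0, 0.2]
gripper_width: 85.1
```

>>> jog_arm([
  [-0.16, 0.25, -0.26, 0],
])

```text
clock: 4.47
position: [239.9, 541.4, 743.0]
ee_rot: [-0.174, 0.976, 0.091, 0.098]
contact_force: [0.9, 0.4, -0.5]
gripper_width: 85.7
```

```bash
cat >> h.py <<'E'
def tl():
    s,M=st(); z=M[:,2]; print('tilt',np.degrees(np.arccos(-z[2])).round(1),'head',np.degrees(np.arctan2(z[1],z[0])).round(1)); return s,M
def dirs(*W):
    s,M=tl()
    for w in W: print(w,(np.array(w)@M).round(3))
E
python3 - <<'E'
from h import *
dirs([.13,.58,.8])
E
```

```text
t 4.47 p [239.9 541.4 743. ] j [ 1.49  0.49  1.41  0.19 -2.26 -2.58] F [ 0.9  0.4 -0.5] w 85.7
[[-0.92  -0.357  0.16 ]
 [-0.321  0.923  0.211]
 [-0.223  0.143 -0.964]]
tilt 15.4 head 52.9
[0.13, 0.58, 0.8] [-0.484  0.604 -0.628]
```

>>> jog_arm([
  [-0.28, 0.21, -0.24, 0],
])

```text
clock: 4.6
position: [249.2, 549.9, 745.0]
ee_rot: [-0.174, 0.973, 0.105, 0.11]
contact_force: [-0.1, 0.5, -0.2]
gripper_width: 85.8
```

>>> jog_arm([
  [-0.28, 0.21, -0.24, 0],
])

```text
clock: 4.72
position: [258.5, 556.9, 748.2]
ee_rot: [-0.174, 0.97, 0.118, 0.121]
contact_force: [-0.0, -0.2, -0.3]
gripper_width: 85.1
```

>>> jog_arm([
  [-0.28, 0.21, -0.22, 0],
])

```text
clock: 4.85
position: [267.3, 563.9, 752.0]
ee_rot: [-0.174, 0.967, 0.132, 0.134]
contact_force: [-0.0, -1.0, -0.7]
gripper_width: 85.6
```

>>> jog_arm([
  [-0.28, 0.21, -0.21, 0],
])

```text
clock: 4.97
position: [275.4, 570.8, 756.4]
ee_rot: [-0.173, 0.963, 0.146, 0.146]
contact_force: [0.2, 0.1, -0.5]
gripper_width: 85.4
```

>>> jog_arm([
  [-0.28, 0.21, -0.2, 0],
])

```text
clock: 5.1
position: [283.0, 577.1, 761.8]
ee_rot: [-0.172, 0.959, 0.16, 0.159]
contact_force: [0.2, 0.2, 0.1]
gripper_width: 85.5
```

```bash
python3 - <<'E'
from h import *
dirs([.13,.58,.8],[.35,.5,.8])
E
```

```text
t 5.1 p [283.  577.1 761.8] j [ 1.45  0.5   1.41  0.23 -2.06 -2.51] F [0.2 0.2 0.1] w 85.5
[[-0.89  -0.382  0.249]
 [-0.28   0.889  0.362]
 [-0.36   0.253 -0.898]]
tilt 26.1 head 55.4
[0.13, 0.58, 0.8] [-0.566  0.668 -0.476]
[0.35, 0.5, 0.8] [-0.739  0.513 -0.45 ]
```

>>> jog_arm([
  [-0.28, 0.22, -0.17, 0],
])

```text
clock: 5.22
position: [290.4, 585.5, 766.6]
ee_rot: [-0.172, 0.954, 0.175, 0.172]
contact_force: [-0.7, -0.1, 0.7]
gripper_width: 85.4
```

>>> jog_arm([
  [-0.28, 0.22, -0.16, 0],
])

```text
clock: 5.35
position: [297.3, 593.9, 771.8]
ee_rot: [-0.171, 0.949, 0.189, 0.185]
contact_force: [-0.2, -0.0, -0.3]
gripper_width: 85.2
```

>>> jog_arm([
  [-0.28, 0.22, -0.14, 0],
])

```text
clock: 5.48
position: [304.4, 602.5, 777.3]
ee_rot: [-0.17, 0.944, 0.204, 0.198]
contact_force: [0.0, -0.1, 0.6]
gripper_width: 85.2
```

>>> jog_arm([
  [-0.28, 0.22, -0.13, 0],
])

```text
clock: 5.6
position: [311.0, 610.6, 783.6]
ee_rot: [-0.169, 0.938, 0.218, 0.211]
contact_force: [0.6, -0.2, -0.2]
gripper_width: 85.4
```

>>> jog_arm([
  [-0.28, 0.22, -0.12, 0],
])

```text
clock: 5.72
position: [317.1, 618.1, 790.6]
ee_rot: [-0.167, 0.931, 0.233, 0.224]
contact_force: [0.2, -0.6, 0.0]
gripper_width: 85.4
```

>>> jog_arm([
  [-0.28, 0.22, -0.1, 0],
])

```text
clock: 5.85
position: [323.4, 626.0, 797.8]
ee_rot: [-0.166, 0.924, 0.248, 0.238]
contact_force: [0.1, 0.5, -0.8]
gripper_width: 85.5
```

```bash
python3 - <<'E'
from h import *
dirs([.13,.58,.8],[.35,.5,.8])
E
```

```text
t 5.85 p [323.4 626.  797.8] j [ 1.43  0.51  1.41  0.29 -1.81 -2.48] F [ 0.1  0.5 -0.8] w 85.5
[[-0.832 -0.425  0.357]
 [-0.19   0.822  0.537]
 [-0.522  0.379 -0.764]]
tilt 40.1 head 56.4
[0.13, 0.58, 0.8] [-0.635  0.725 -0.254]
[0.35, 0.5, 0.8] [-0.803  0.565 -0.218]
```

>>> jog_arm([
  [-0.28, 0.22, -0.1, 0],
])

```text
clock: 5.98
position: [328.6, 632.6, 806.1]
ee_rot: [-0.165, 0.917, 0.262, 0.251]
contact_force: [-0.2, 0.3, -0.5]
gripper_width: 85.6
```

>>> jog_arm([
  [-0.28, 0.22, -0.09, 0],
])

```text
clock: 6.1
position: [333.4, 638.2, 815.4]
ee_rot: [-0.164, 0.909, 0.277, 0.264]
contact_force: [-0.0, -0.0, -0.4]
gripper_width: 85.7
```

>>> jog_arm([
  [-0.28, 0.22, -0.08, 0],
])

```text
clock: 6.22
position: [337.6, 643.4, 825.3]
ee_rot: [-0.162, 0.901, 0.292, 0.277]
contact_force: [0.4, 0.3, 0.1]
gripper_width: 85.4
```

>>> jog_arm([
  [-0.28, 0.22, -0.07, 0],
])

```text
clock: 6.35
position: [341.5, 648.2, 835.7]
ee_rot: [-0.16, 0.892, 0.306, 0.29]
contact_force: [-0.2, 0.2, -0.8]
gripper_width: 85.4
```

>>> jog_arm([
  [-0.28, 0.22, -0.06, 0],
])

```text
clock: 6.48
position: [344.9, 652.3, 846.6]
ee_rot: [-0.159, 0.883, 0.32, 0.303]
contact_force: [-0.3, -0.0, 0.1]
gripper_width: 85.2
```

>>> jog_arm([
  [-0.28, 0.22, -0.05, 0],
])

```text
clock: 6.6
position: [348.0, 656.0, 858.1]
ee_rot: [-0.157, 0.874, 0.335, 0.316]
contact_force: [-0.1, 0.1, -0.7]
gripper_width: 85.4
```

>>> jog_arm([
  [-0.28, 0.22, -0.04, 0],
])

```text
clock: 6.72
position: [350.6, 659.0, 870.1]
ee_rot: [-0.155, 0.864, 0.349, 0.329]
contact_force: [0.8, 0.6, -1.0]
gripper_width: 85.5
```

```bash
python3 - <<'E'
from h import *
tl()
E
```

```text
t 6.72 p [350.6 659.  870.1] j [ 1.42  0.5   1.41  0.36 -1.52 -2.47] F [ 0.8  0.6 -1. ] w 85.5
[[-0.735 -0.498  0.46 ]
 [-0.038  0.709  0.705]
 [-0.677  0.5   -0.54 ]]
tilt 57.3 head 56.8
```

```bash
cat > kin.py <<'E'
from h import *
from scipy.optimize import least_squares
D=[([-.9594,.3856,.0066,-.0005,-1.194,-.2586],[215.8,-586,247.2],[-.1754,.9845,.0011,-.0002]),
([.44,-.17,-.31,0,-1.43,-1.66],[357.3,-8.5,377.2],[-.175,.985,.001,0]),
([1.12,.37,1.16,0,-2.35,-2.33],[365.2,382.8,705.3],[-.175,.985,.002,.001]),
([1.18,.4,1.41,.02,-2.55,-2.38],[320.9,354,760.2],[-.175,.984,.011,.014]),
([1.32,.42,1.41,.05,-2.5,-2.49],[280.5,413.3,753.4],[-.175,.984,.019,.025]),
([1.36,.47,1.41,.08,-2.41,-2.52],[277.3,473.1,734.7],[-.174,.983,.036,.044]),
([1.49,.49,1.41,.19,-2.26,-2.58],[239.9,541.4,743.],[-.174,.976,.091,.098]),
([1.45,.5,1.41,.23,-2.06,-2.51],[283,577.1,761.8],[-.172,.959,.16,.159]),
([1.43,.51,1.41,.29,-1.81,-2.48],[323.4,626,797.8],[-.166,.924,.248,.238]),
([1.42,.5,1.41,.36,-1.52,-2.47],[350.6,659,870.1],[-.155,.864,.349,.329])]
Rz=lambda a:R.from_euler('z',a);Ry=lambda a:R.from_euler('y',a);Rx=lambda a:R.from_euler('x',a)
B=R.from_matrix(np.array([[0,0,1],[0,1,0],[-1,0,0]],float)) # tool z->x
def fk(q,p,s):
    h,d,a1,L2,a3,L3,Lt,c6=p[:8]; x0,y0=(p[8:10] if len(p)>8 else (0,0))
    A=Rz(q[0]); S=np.array([x0,y0,h])+A.apply([a1,d,0]); A2=A*Ry(q[1]); E=S+A2.apply([0,0,L2])
    A3=A2*Ry(-q[2]); W=E+A3.apply([L3,0,a3]); A5=A3*Rx(s[0]*q[3])*Ry(-q[4]); P=W+A5.apply([Lt,0,0])
    return P,A5*Rx(s[1]*q[5]+c6)*B
if __name__=='__main__':
    best=None
    for s4 in(1,-1):
        for s6 in(1,-1):
            for c0 in(0,1.57,3.14,-1.57):
                f=lambda p:np.concatenate([np.r_[(P-np.array(x))/5,(R.from_quat(Q)*r.inv()).as_rotvec()/.01] for (q,x,Q) in D for P,r in[fk(q,p,(s4,s6))]])
                o=least_squares(f,[350,-160,0,350,0,350,250,c0])
                if best is None or o.cost<best[0]: best=(o.cost,o.x,(s4,s6),o.fun)
    print(best[0],best[1],best[2]); print(np.abs(best[3].reshape(-1,6)).max(0)*[5,5,5,.01,.01,.01])
    np.save('kin.npy',np.r_[best[1],best[2]])
E
python3 kin.py
```

```text
48.79514084502455 [ 165.228 -159.519  -11.474  540.761    0.129  435.776  258.05    -1.57 ] (-1, -1)
[ 8.105 10.243 23.872  0.008  0.003  0.011]
```

```bash
cat > ik.py <<'E'
from kin import *
K=np.load('kin.npy'); p0,s0=K[:8],K[8:]
lo=np.array([-3.14,-1.21,-1.07,-3.16,-2.99,-3.1]);hi=np.array([3.14,2.06,1.41,2.05,-.16,3.1])
def ik(q0,X,Q):
    def f(q):
        P,r=fk(q,p0,s0); return np.r_[(P-X)/100,(Q*r.inv()).as_rotvec(),1e-3*(q-q0)]
    o=least_squares(f,q0); return o.x,np.abs(o.fun[:6]).max()
def path(q,X0,Q0,way):
    # way: list of (X, turn deg)
    X0=np.array(X0,float);out=[];a0=0
    for X,a in way:
        X=np.array(X,float)
        for t in np.linspace(0,1,9)[1:]:
            q,e=ik(q,X0+(X-X0)*t,Q0*R.from_euler('z',a0+(a-a0)*t,degrees=True))
            bad=(q<lo)|(q>hi)
            if bad.any() or e>.05: out.append((t.round(2),q.round(2),bad.nonzero()[0]+1,round(e,2)))
        print(X,a,q.round(2)); X0,a0=X,a
    print('viol',len(out)); [print(o) for o in out[:12]]
E
python3 - <<'E'
from ik import *
s=read_state(); q=s['joints'];Q=R.from_quat(s['ee_rot']);X=s['position']
print(fk(q,p0,s0)[0],X)
z=Q.as_matrix()[:,2]
cup=np.array([462,-153,38.]); jar=np.array([485,25,125.])
for g in(-36.4,143.6):
    print('---',g)
    path(q,X,Q,[([300,400,600],g),([330,-150,300],g),(cup-100*z,g),(cup,g),(cup+[0,0,120],g),(jar,g),(jar,g-150)])
E
```

```text
[354.308 670.595 842.273] [350.616 658.976 870.063]
--- -36.4
[300. 400. 600.] -36.4 [ 1.48 -0.35 -0.2   0.54 -0.86 -2.23]
[ 330. -150.  300.] -36.4 [-0.59  0.05 -0.61 -1.1  -1.24  0.58]
[ 415.956 -223.462   91.991] -36.4 [-0.62  0.57 -0.53 -1.26 -1.08  1.04]
[ 462. -153.   38.] -36.4 [-0.43  0.66 -0.6  -1.51 -0.99  1.2 ]
[ 462. -153.  158.] -36.4 [-0.43  0.42 -0.56 -1.33 -1.03  0.87]
[485.  25. 125.] -36.4 [ 0.01  0.39 -0.78 -1.87 -0.82  1.11]
[485.  25. 125.] -186.4 [ 0.01  0.39 -0.78 -1.87 -0.82  3.73]
viol 2
(np.float64(0.88), array([ 0.01,  0.39, -0.78, -1.87, -0.82,  3.4 ]), array([6]), np.float64(0.0))
(np.float64(1.0), array([ 0.01,  0.39, -0.78, -1.87, -0.82,  3.73]), array([6]), np.float64(0.0))
--- 143.6
[300. 400. 600.] 143.6 [ 1.48 -0.35 -0.2   0.54 -0.86 -5.37]
[ 330. -150.  300.] 143.6 [-0.59  0.05 -0.61 -1.1  -1.24 -2.56]
[ 415.956 -223.462   91.991] 143.6 [-0.62  0.57 -0.53 -1.26 -1.08 -2.11]
[ 462. -153.   38.] 143.6 [-0.43  0.66 -0.6  -1.51 -0.99 -1.94]
[ 462. -153.  158.] 143.6 [-0.43  0.42 -0.56 -1.33 -1.03 -2.27]
[485.  25. 125.] 143.6 [ 0.01  0.39 -0.78 -1.87 -
[... 578 characters left out ...]
t64(0.0))
(np.float64(0.88), array([ 1.46, -0.27, -0.07,  0.51, -0.89, -5.01]), array([6]), np.float64(0.0))
(np.float64(1.0), array([ 1.48, -0.35, -0.2 ,  0.54, -0.86, -5.37]), array([6]), np.float64(0.0))
(np.float64(0.12), array([ 1.42, -0.47, -0.34,  0.5 , -0.8 , -5.32]), array([6]), np.float64(0.0))
(np.float64(0.25), array([ 1.29, -0.57, -0.47,  0.38, -0.73, -5.17]), array([6]), np.float64(0.0))
(np.float64(0.38), array([ 1.04, -0.62, -0.57,  0.06, -0.62, -4.79]), array([6]), np.float64(0.0))
(np.float64(0.5), array([ 0.61, -0.58, -0.64, -0.57, -0.62, -4.02]), array([6]), np.float64(0.0))
(np.float64(0.62), array([ 0.18, -0.46, -0.69, -1.  , -0.81, -3.38]), array([6]), np.float64(0.0))
```

```bash
python3 - <<'E'
from ik import *
s=read_state(); q=s['joints'];Q=R.from_quat(s['ee_rot']);X=s['position']
z=Q.as_matrix()[:,2]; M=Q.as_matrix()
cup=np.array([462,-153,38.])
pre=cup-130*z+[0,0,60]; print(pre)
path(q,X,Q,[([370,350,550],-36.4),([390,-100,350],-36.4),(pre,-36.4),(pre,143.6)])
to([370,350,550],[390,-100,350],pre)
E
```

```text
[ 402.143 -244.601  168.188]
[370. 350. 550.] -36.4 [ 1.15 -0.31 -0.29  0.23 -0.61 -1.84]
[ 390. -100.  350.] -36.4 [-0.38 -0.02 -0.54 -1.13 -1.15  0.37]
[ 402.143 -244.601  168.188] -36.4 [-0.67  0.45 -0.47 -1.14 -1.18  0.85]
[ 402.143 -244.601  168.188] 143.6 [-0.67  0.45 -0.47 -1.14 -1.18 -2.29]
viol 0
t 6.72 p [350.6 659.  870.1] j [ 1.42  0.5   1.41  0.36 -1.52 -2.47] F [ 0.8  0.6 -1. ] w 85.5
[[-0.735 -0.498  0.46 ]
 [-0.038  0.709  0.705]
 [-0.677  0.5   -0.54 ]]
[370, 350, 550] [ 0.214 -0.389 -0.036]
[390, -100, 350] [ 0.352 -0.818 -0.236]
[ 402.143 -244.601  168.188] [ 0.472 -1.017 -0.234]
```

>>> jog_arm([
  [0.214, -0.389, -0.036, -36.4],
  [0.214, -0.389, -0.036, -36.4],
  [0.214, -0.389, -0.036, -36.4],
  [0.214, -0.389, -0.036, -36.4],
  [0.214, -0.389, -0.036, -36.4],
  [0.214, -0.389, -0.036, -36.4],
  [0.214, -0.389, -0.036, -36.4],
  [0.352, -0.818, -0.236, -36.4],
  [0.352, -0.818, -0.236, -36.4],
  [0.352, -0.818, -0.236, -36.4],
])

```text
clock: 7.98
position: [372.9, 251.3, 535.6]
ee_rot: [-0.418, 0.771, 0.229, 0.423]
contact_force: [1.9, -1.7, -0.1]
gripper_width: 85.8
```

```bash
python3 - <<'E'
from h import *
tl()
to([390,-100,350],[402,-245,168])
E
```

```text
t 7.97 p [372.9 251.3 535.6] j [ 0.9  -0.42 -0.35 -0.13 -0.65 -1.42] F [ 1.9 -1.7 -0.1] w 85.8
[[-0.293 -0.838  0.46 ]
 [-0.451  0.545  0.707]
 [-0.843 -0.    -0.537]]
tilt 57.5 head 57.0
t 7.97 p [372.9 251.3 535.6] j [ 0.9  -0.42 -0.35 -0.13 -0.65 -1.42] F [ 1.9 -1.7 -0.1] w 85.8
[[-0.293 -0.838  0.46 ]
 [-0.451  0.545  0.707]
 [-0.843 -0.    -0.537]]
[390, -100, 350] [ 0.31  -0.206 -0.141]
[402, -245, 168] [ 0.525 -0.295 -0.14 ]
```

>>> jog_arm([
  [0.31, -0.206, -0.141, 0],
  [0.31, -0.206, -0.141, 0],
  [0.31, -0.206, -0.141, 0],
  [0.31, -0.206, -0.141, 0],
  [0.31, -0.206, -0.141, 10],
  [0.31, -0.206, -0.141, 20],
  [0.525, -0.295, -0.14, 30],
  [0.525, -0.295, -0.14, 40],
  [0.525, -0.295, -0.14, 50],
  [0.525, -0.295, -0.14, 60],
])

```text
clock: 9.22
position: [399.5, -198.7, 214.4]
ee_rot: [0.025, 0.877, 0.409, 0.251]
contact_force: [1.2, 0.3, 0.7]
gripper_width: 85.4
```

```bash
python3 - <<'E'
from h import *
tl()
to([402,-245,168])
crop('top',150,130,430,290,2.8,'pics/t2.png')
crop('side',200,140,350,300,4,'pics/s2.png')
E
```

```text
t 9.22 p [ 399.5 -198.7  214.4] j [-0.79  0.32 -0.22 -0.98 -1.44 -0.49] F [1.2 0.3 0.7] w 85.4
[[-0.873 -0.161  0.461]
 [ 0.25   0.664  0.705]
 [-0.42   0.73  -0.539]]
tilt 57.4 head 56.8
t 9.22 p [ 399.5 -198.7  214.4] j [-0.79  0.32 -0.22 -0.98 -1.44 -0.49] F [1.2 0.3 0.7] w 85.4
[[-0.873 -0.161  0.461]
 [ 0.25   0.664  0.705]
 [-0.42   0.73  -0.539]]
[402, -245, 168] [ 0.006 -0.065 -0.006]
```

View pics/t2.png

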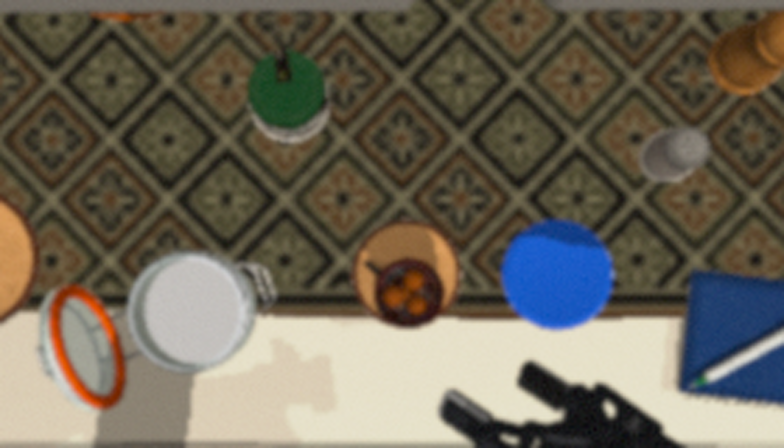

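View pics/s2.png

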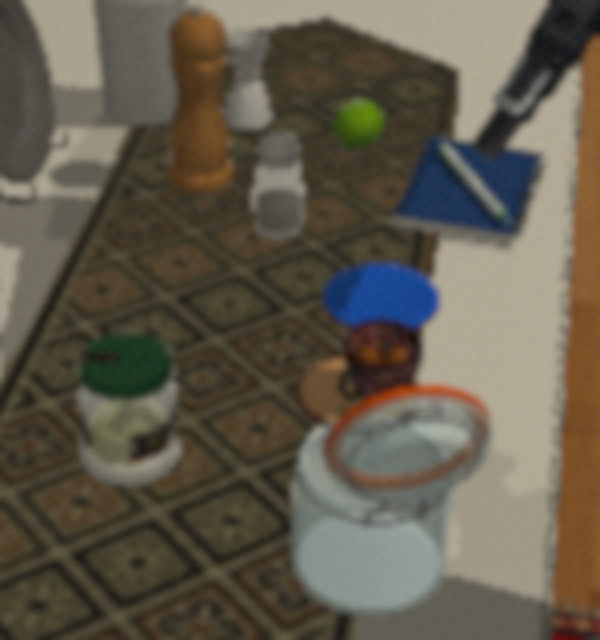

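```bash
python3 - <<'E'
from h import *
s,M=tl(); z=M[:,2]; g=np.array([462,-152,40])+2*z
to(g-120*z,g-90*z)
E
```

```text
t 9.32 p [ 398.9 -199.5  208.2] j [-0.79  0.33 -0.22 -0.98 -1.44 -0.49] F [-0.4  0.6  0.4] w 85.6
[[-0.877 -0.153  0.456]
 [ 0.254  0.657  0.709]
 [-0.409  0.738 -0.537]]
tilt 57.5 head 57.2
t 9.32 p [ 398.9 -199.5  208.2] j [-0.79  0.33 -0.22 -0.98 -1.44 -0.49] F [-0.4  0.6  0.4] w 85.6
[[-0.877 -0.153  0.456]
 [ 0.254  0.657  0.709]
 [-0.409  0.738 -0.537]]
[ 408.154 -235.691  103.406] [ 0.025 -0.102  0.035]
[ 421.844 -214.414   87.286] [ 0.025 -0.102  0.065]
```

>>> jog_arm([
  [0.025, -0.102, 0.035, 10],
  [0.025, -0.102, 0.035, 20],
  [0.025, -0.102, 0.035, 30],
  [0.025, -0.102, 0.035, 40],
  [0.025, -0.102, 0.035, 50],
  [0.025, -0.102, 0.035, 60],
  [0.025, -0.102, 0.035, 71],
  [0.025, -0.102, 0.035, 82],
  [0.025, -0.102, 0.035, 92],
  [0.025, -0.102, 0.035, 102],
])

```text
clock: 10.58
position: [409.4, -235.4, 105.5]
ee_rot: [0.7, 0.529, 0.451, -0.165]
contact_force: [-0.4, -0.4, -0.5]
gripper_width: 85.5
```

```bash
cat >> h.py <<'E'
def lvl():
    s,M=tl(); x,y=M[2,0],M[2,1]; a=np.degrees(np.arctan2(-y,x)); print('turn to level jaws',round(a,1),round(a+180,1)); return s,M
E
python3 - <<'E'
from h import *
s,M=lvl(); z=M[:,2]; g=np.array([462,-152,40])+2*z
to(g-90*z,g)
E
```

```text
t 10.57 p [ 409.4 -235.4  105.5] j [-0.83  0.55 -0.21 -0.99 -1.35 -2.08] F [-0.4 -0.4 -0.5] w 85.5
[[ 0.034  0.889  0.457]
 [ 0.592 -0.386  0.708]
 [ 0.806  0.246 -0.539]]
tilt 57.4 head 57.2
turn to level jaws -17.0 163.0
t 10.57 p [ 409.4 -235.4  105.5] j [-0.83  0.55 -0.21 -0.99 -1.35 -2.08] F [-0.4 -0.4 -0.5] w 85.5
[[ 0.034  0.889  0.457]
 [ 0.592 -0.386  0.708]
 [ 0.806  0.246 -0.539]]
[ 421.809 -214.278   87.435] [-0.002 -0.002  0.03 ]
[ 462.913 -150.585   38.922] [-0.002 -0.002  0.12 ]
```

>>> jog_arm([
  [-0.002, -0.002, 0.015, 10],
  [-0.002, -0.002, 0.03, 17],
  [-0.002, -0.002, 0.045, 17],
  [-0.002, -0.002, 0.058, 17],
  [-0.002, -0.002, 0.058, 17],
])

```text
clock: 11.2
position: [434.3, -194.0, 72.0]
ee_rot: [0.77, 0.42, 0.421, -0.23]
contact_force: [-1.2, -0.4, 0.4]
gripper_width: 85.4
```

```bash
sed -i 's/arctan2(-y,x)/arctan2(y,x)/' h.py; python3 - <<'E'
from h import *
s,M=lvl(); z=M[:,2]; g=np.array([462,-152,40])+2*z
to(g)
crop('top',240,190,380,290,5.5,'pics/t3.png')
crop('side',260,170,360,260,6,'pics/s3.png')
P=s['position']; print(proj('top',[P+17*z+42*M[:,1],P+17*z-42*M[:,1],P]))
E
```

```text
t 11.2 p [ 434.3 -194.    72. ] j [-0.75  0.59 -0.25 -1.05 -1.26 -2.33] F [-1.2 -0.4  0.4] w 85.4
[[ 0.291  0.841  0.455]
 [ 0.453 -0.541  0.708]
 [ 0.842  0.    -0.539]]
tilt 57.4 head 57.3
turn to level jaws 0.0 180.0
t 11.2 p [ 434.3 -194.    72. ] j [-0.75  0.59 -0.25 -1.05 -1.26 -2.33] F [-1.2 -0.4  0.4] w 85.4
[[ 0.291  0.841  0.455]
 [ 0.453 -0.541  0.708]
 [ 0.842  0.    -0.539]]
[ 462.911 -150.583   38.922] [0.    0.001 0.062]
[[318.759 227.711]
 [298.765 259.255]
 [314.525 247.05 ]]
```

View pics/t3.png

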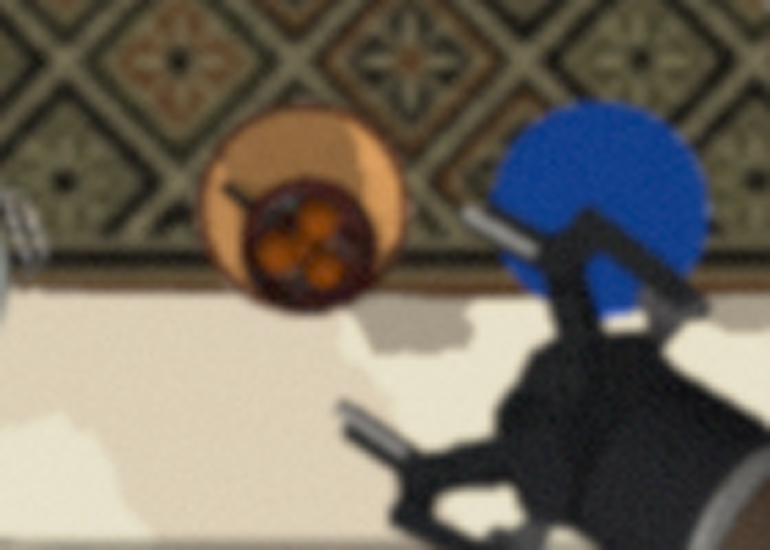

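View pics/s3.png

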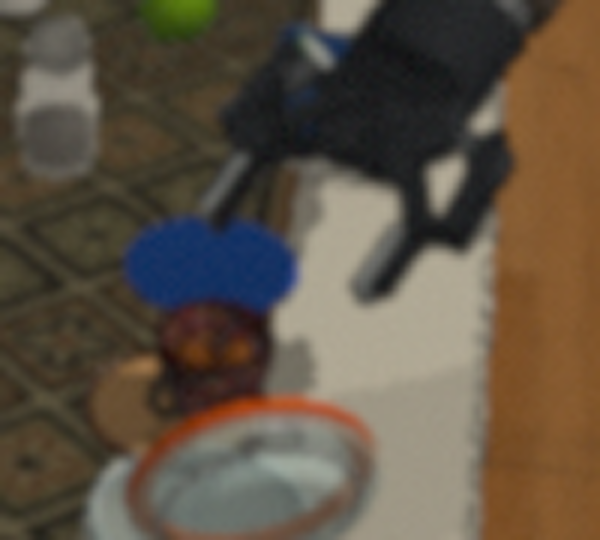

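>>> jog_arm([
  [0, 0.001, 0.018, 0],
  [0, 0.001, 0.036, 0],
  [0, 0.001, 0.052, 0],
  [0, 0.001, 0.065, 0],
  [0, 0.001, 0.065, 0],
])

```text
clock: 11.92
position: [464.6, -148.4, 36.5]
ee_rot: [0.77, 0.42, 0.421, -0.23]
contact_force: [-0.2, -0.0, -0.1]
gripper_width: 85.4
```

```bash
python3 - <<'E'
from h import *
s,M=lvl(); z=M[:,2]; g=np.array([462,-152,40])+2*z
to(g)
crop('top',240,190,380,290,5.5,'pics/t4.png')
crop('side',260,170,360,260,6,'pics/s4.png')
E
```

```text
t 11.93 p [ 464.6 -148.4   36.5] j [-0.66  0.65 -0.28 -1.14 -1.18 -2.28] F [-0.2 -0.  -0.1] w 85.4
[[ 0.292  0.841  0.455]
 [ 0.453 -0.54   0.709]
 [ 0.842 -0.001 -0.539]]
tilt 57.4 head 57.3
turn to level jaws -0.1 179.9
t 11.93 p [ 464.6 -148.4   36.5] j [-0.66  0.65 -0.28 -1.14 -1.18 -2.28] F [-0.2 -0.  -0.1] w 85.4
[[ 0.292  0.841  0.455]
 [ 0.453 -0.54   0.709]
 [ 0.842 -0.001 -0.539]]
[ 462.909 -150.582   38.922] [ 0.001 -0.    -0.004]
```

View pics/t4.png

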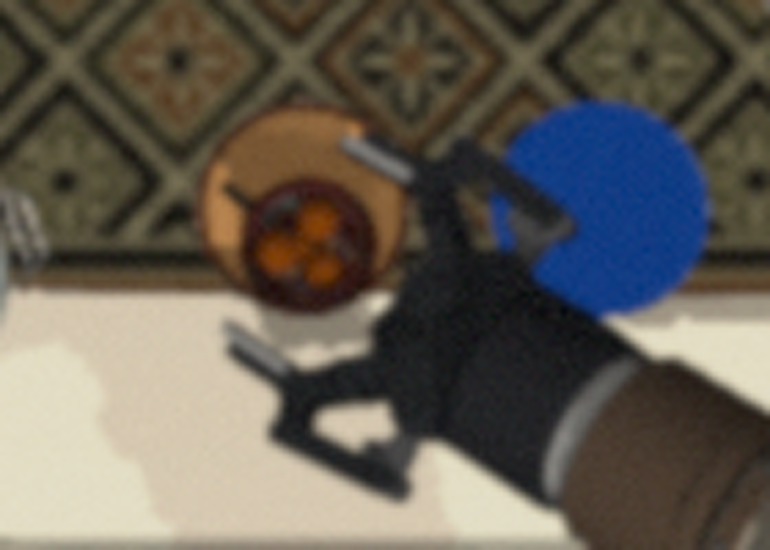

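View pics/s4.png

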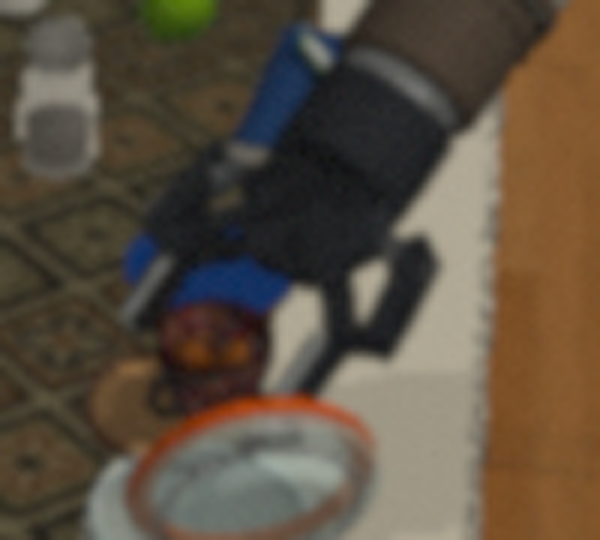

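>>> jog_arm([
  [0, 0, 0, 0],
  [0, 0, 0, 0],
  [0, 0, 0, 0],
  [0, 0, 0, 0],
  [0, 0, 0, 0],
  [0, 0, 0, 0],
], hand=-1)

```text
clock: 12.78
position: [464.8, -149.7, 37.7]
ee_rot: [0.77, 0.421, 0.422, -0.229]
contact_force: [-1.2, -2.5, 4.9]
gripper_width: 54.8
```

```bash
python3 - <<'E'
from h import *
s,M=lvl()
to(s['position']+[0,0,15])
crop('top',240,190,380,290,5.5,'pics/t5.png')
crop('side',260,170,360,260,6,'pics/s5.png')
E
```

```text
t 12.78 p [ 464.8 -149.7   37.7] j [-0.66  0.64 -0.27 -1.14 -1.18 -2.28] F [-1.2 -2.5  4.9] w 54.8
[[ 0.29   0.841  0.456]
 [ 0.454 -0.541  0.708]
 [ 0.842  0.002 -0.539]]
tilt 57.4 head 57.2
turn to level jaws 0.1 180.1
t 12.78 p [ 464.8 -149.7   37.7] j [-0.66  0.64 -0.27 -1.14 -1.18 -2.28] F [-1.2 -2.5  4.9] w 54.8
[[ 0.29   0.841  0.456]
 [ 0.454 -0.541  0.708]
 [ 0.842  0.002 -0.539]]
[ 464.826 -149.717   52.696] [ 0.013  0.    -0.008]
```

View pics/t5.png

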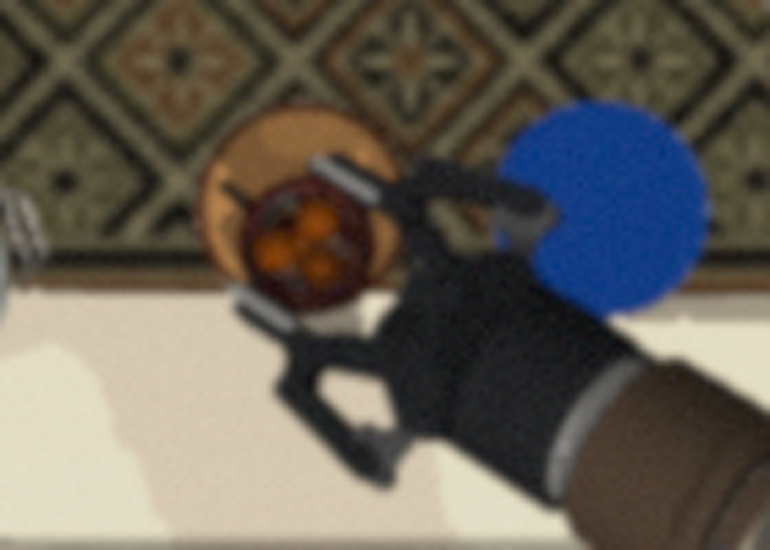

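View pics/s5.png

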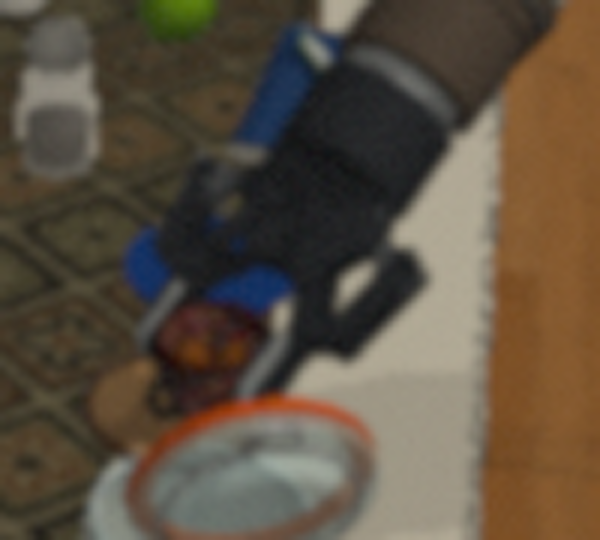

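```bash
cat > pour.py <<'E'
from h import *
import itertools
s=read_state(); M=R.from_quat(s['ee_rot']).as_matrix()
rimt=np.array([9,-.5,-10.8]); ut=np.array([.842,0,-.539])
body=np.array(list(itertools.product([-40,40],[-43,43],[-56,-160])))
fing=np.array(list(itertools.product([-12,12],[-57,57],[-40,17])))
a=np.linspace(0,2*np.pi,24); e1=np.array([0,1,0.]); e2=np.cross(ut,e1)
cupo=np.vstack([rimt+29*(np.outer(np.cos(a),e1)+np.outer(np.sin(a),e2)),rimt-47*ut+18*(np.outer(np.cos(a),e1)+np.outer(np.sin(a),e2))])
for r in(0,-60,-80,-95,-105,-115,-125,-135,-150,-165):
    N=M@R.from_euler('z',r,degrees=True).as_matrix()
    u=N@ut; rc=N@rimt; d=np.array([0,0,-1.]); l=d-u*(d@u); l/=np.linalg.norm(l); lip=rc+24*l
    print(r,'tilt',np.degrees(np.arccos(u[2])).round(0),'mouth',u.round(2),'lip',lip.round(0),'zmin body/fing/cup',(body@N.T)[:,2].min().round(0),(fing@N.T)[:,2].min().round(0),(cupo@N.T)[:,2].min().round(0))
E
python3 pour.py
```

```text
0 tilt 1.0 mouth [-0.  0.  1.] lip [-22.   8.   6.] zmin body/fing/cup -4.0 -19.0 -34.0
-60 tilt 50.0 mouth [-0.74  0.2   0.64] lip [-25.   3.  -9.] zmin body/fing/cup -18.0 -56.0 -35.0
-80 tilt 66.0 mouth [-0.9   0.13  0.41] lip [-22.  -1. -15.] zmin body/fing/cup -11.0 -58.0 -29.0
-95 tilt 77.0 mouth [-0.97  0.04  0.23] lip [-18.  -3. -19.] zmin body/fing/cup -9.0 -58.0 -23.0
-105 tilt 84.0 mouth [-0.99 -0.04  0.11] lip [-15.  -4. -20.] zmin body/fing/cup -14.0 -58.0 -25.0
-115 tilt 91.0 mouth [-0.99 -0.13 -0.01] lip [-13.  -5. -22.] zmin body/fing/cup -17.0 -57.0 -27.0
-125 tilt 97.0 mouth [-0.97 -0.23 -0.12] lip [-10.  -6. -23.] zmin body/fing/cup -19.0 -54.0 -27.0
-135 tilt 102.0 mouth [-0.92 -0.33 -0.21] lip [ -7.  -6. -23.] zmin body/fing/cup -19.0 -50.0 -28.0
-150 tilt 109.0 mouth [-0.81 -0.48 -0.32] lip [ -4.  -5. -24.] zmin body/fing/cup -17.0 -42.0 -28.0
-165 tilt 113.0 mouth [-0.67 -0.63 -0.39] lip [ -2.  -4. -24.] zmin body/fing/cup -12.0 -31.0 -28.0
```

>>> jog_arm([
  [0.006, 0, -0.004, 0],
  [0.013, 0, -0.008, 0],
  [0.03, 0, -0.019, 0],
  [0.05, 0, -0.032, 0],
  [0.05, 0, -0.032, 0],
])

```text
clock: 13.5
position: [465.3, -150.0, 98.6]
ee_rot: [0.769, 0.422, 0.422, -0.228]
contact_force: [-0.3, 0.2, -2.1]
gripper_width: 54.5
```

```bash
python3 - <<'E'
from h import *
lvl()
crop('top',240,190,380,290,5.5,'pics/t6.png')
crop('side',240,150,360,260,6,'pics/s6.png')
E
```

```text
t 13.5 p [ 465.3 -150.    98.6] j [-0.65  0.52 -0.26 -1.1  -1.23 -2.41] F [-0.3  0.2 -2.1] w 54.5
[[ 0.288  0.841  0.458]
 [ 0.457 -0.541  0.706]
 [ 0.842  0.006 -0.54 ]]
tilt 57.3 head 57.0
turn to level jaws 0.4 180.4
```

View pics/t6.png

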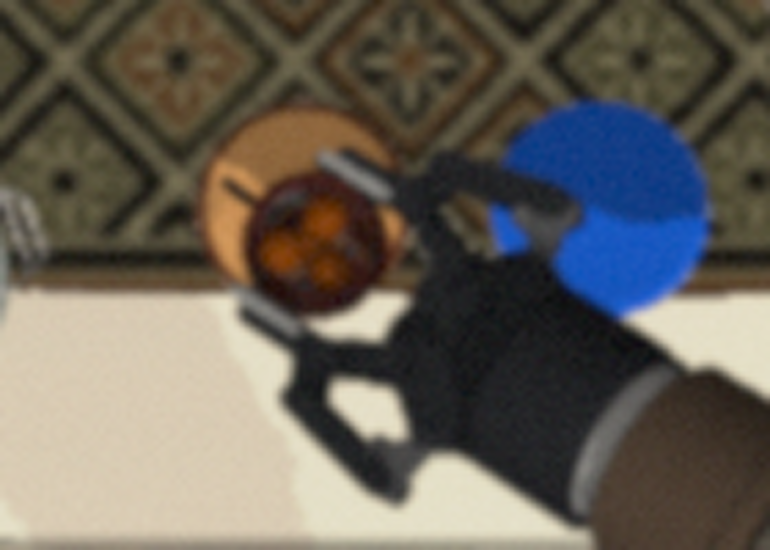

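View pics/s6.png

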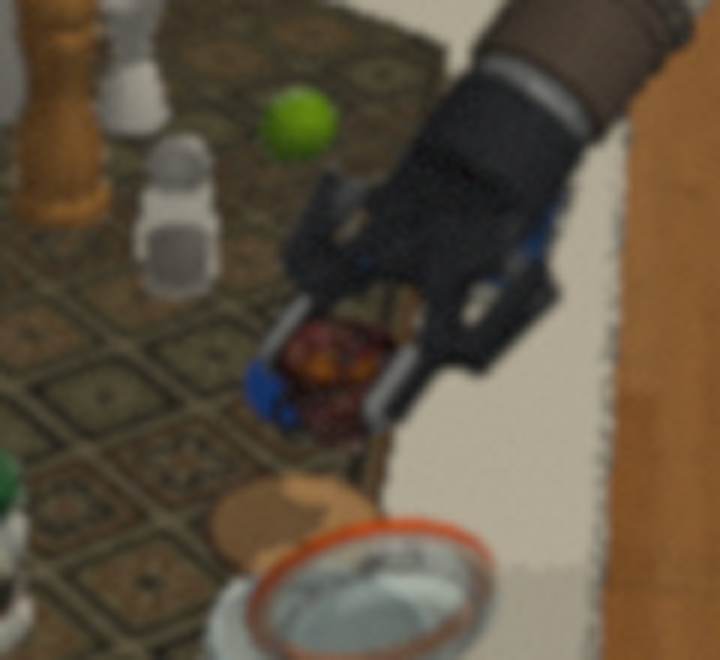

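```bash
python3 - <<'E'
from h import *
to([467,-125,125],[470,-90,150],[473,-55,158],[477,-20,158],[480,8,154],[482,20,151])
E
```

```text
t 13.6 p [ 464.5 -149.5   96.9] j [-0.65  0.53 -0.27 -1.1  -1.23 -2.41] F [ 0.1 -0.4 -2. ] w 54.6
[[ 0.291  0.841  0.456]
 [ 0.454 -0.541  0.708]
 [ 0.842  0.002 -0.539]]
[467, -125, 125] [ 0.035 -0.011  0.003]
[470, -90, 150] [ 0.073 -0.028  0.016]
[473, -55, 158] [ 0.097 -0.044  0.038]
[477, -20, 158] [ 0.114 -0.059  0.064]
[480, 8, 154] [ 0.124 -0.072  0.088]
[482, 20, 151] [ 0.128 -0.077  0.099]
```

>>> jog_arm([
  [0.015, -0.005, 0.001, 0],
  [0.04, -0.013, 0.005, 0],
  [0.073, -0.028, 0.016, 0],
  [0.097, -0.044, 0.038, 0],
  [0.114, -0.059, 0.064, 0],
  [0.124, -0.072, 0.088, -8],
  [0.128, -0.077, 0.099, -16],
  [0.128, -0.077, 0.099, -25],
  [0.128, -0.077, 0.099, -34],
])

```text
clock: 14.72
position: [481.5, 21.5, 151.0]
ee_rot: [0.612, 0.629, 0.47, -0.096]
contact_force: [-0.0, -0.2, -1.3]
gripper_width: 54.9
```

```bash
python3 - <<'E'
from h import *
lvl()
to([482,22,151])
crop('top',150,150,310,290,4.2,'pics/t7.png')
crop('side',220,150,360,300,4,'pics/s7.png')
E
```

```text
t 14.72 p [481.5  21.5 151. ] j [-0.34  0.32 -0.41 -1.25 -1.04 -1.97] F [-0.  -0.2 -1.3] w 54.9
[[-0.234  0.859  0.455]
 [ 0.679 -0.19   0.709]
 [ 0.696  0.475 -0.539]]
tilt 57.4 head 57.3
turn to level jaws 34.3 214.3
t 14.72 p [481.5  21.5 151. ] j [-0.34  0.32 -0.41 -1.25 -1.04 -1.97] F [-0.  -0.2 -1.3] w 54.9
[[-0.234  0.859  0.455]
 [ 0.679 -0.19   0.709]
 [ 0.696  0.475 -0.539]]
[482, 22, 151] [0.    0.    0.001]
```

View pics/t7.png

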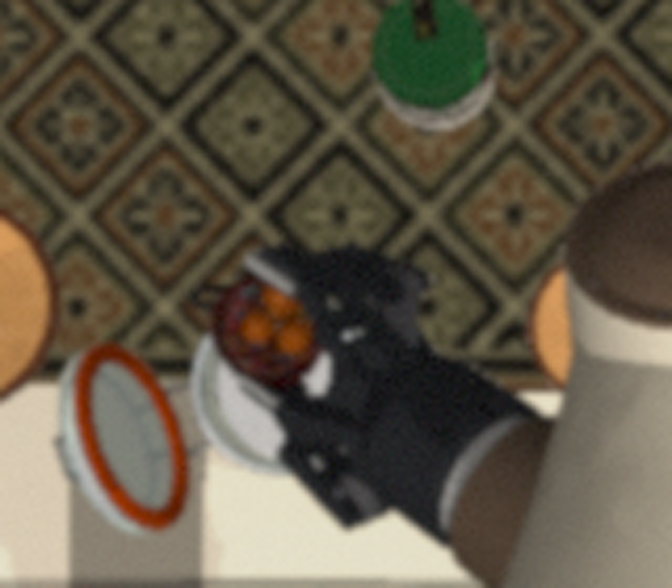

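View pics/s7.png

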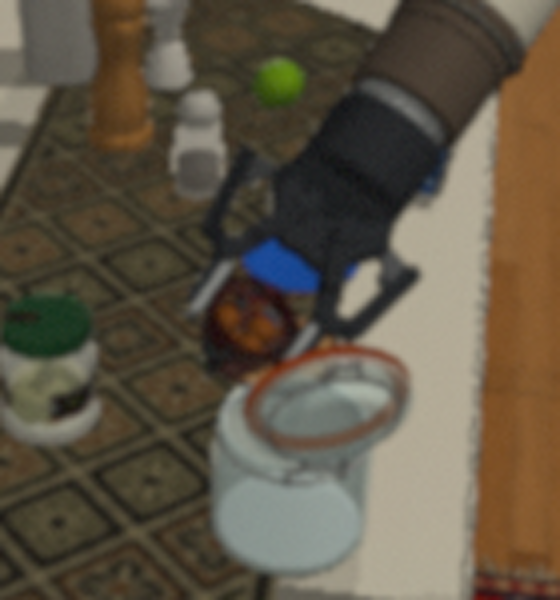

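>>> jog_arm([
  [0, 0, 0.001, -10],
  [0, 0, 0.001, -20],
  [0, 0, 0.001, -30],
  [0, 0, 0.001, -40],
  [0, 0, 0.001, -47],
  [0, 0, 0.001, -54],
  [0, 0, 0.001, -60],
  [0, 0, 0.001, -66],
  [0, 0, 0.001, -72],
  [0, 0, 0.001, -78],
])

```text
clock: 16.08
position: [481.7, 22.3, 150.4]
ee_rot: [0.082, 0.873, 0.426, 0.22]
contact_force: [-0.5, -0.0, -1.2]
gripper_width: 55.2
```

```bash
python3 - <<'E'
from h import *
lvl()
crop('top',150,150,310,290,4.2,'pics/t8.png')
crop('side',220,150,360,300,4,'pics/s8.png')
E
```

```text
t 16.07 p [481.7  22.3 150.4] j [-0.34  0.32 -0.41 -1.25 -1.04 -0.61] F [-0.5 -0.  -1.2] w 55.2
[[-0.889 -0.045  0.455]
 [ 0.331  0.623  0.709]
 [-0.315  0.781 -0.539]]
tilt 57.4 head 57.3
turn to level jaws 112.0 292.0
```

View pics/t8.png

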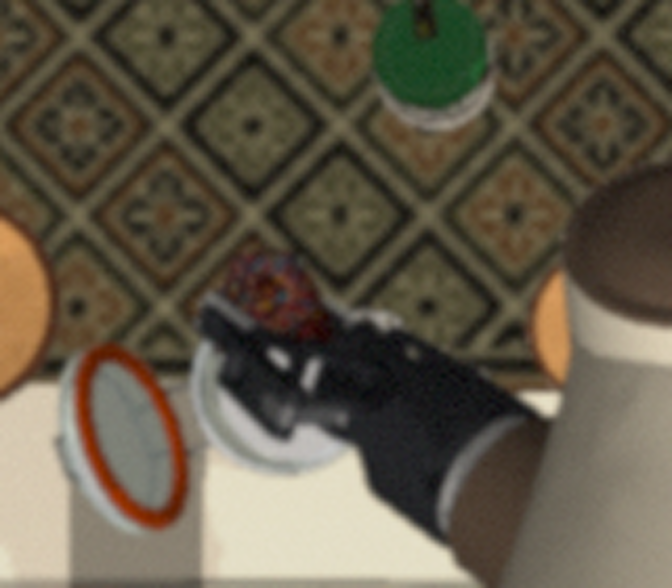

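View pics/s8.png

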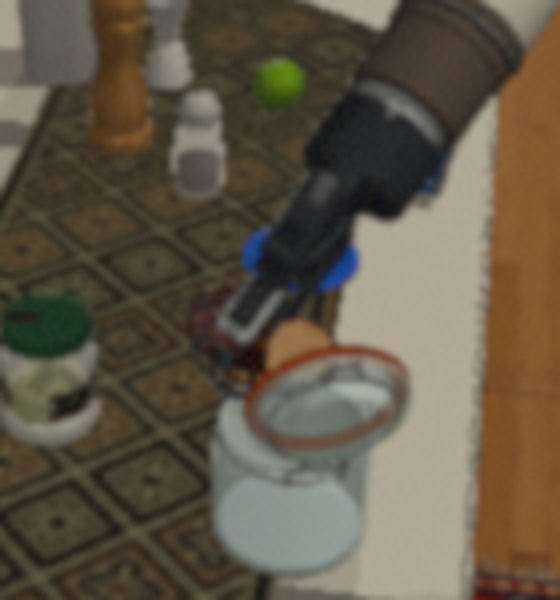

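>>> jog_arm([
  [0, 0, 0.001, -5],
  [0, 0, 0.001, -10],
  [0, 0, 0.001, -15],
  [0, 0, 0.001, -20],
  [0, 0, 0.001, -25],
  [0, 0, 0.001, -30],
  [0, 0, 0.001, -35],
  [0, 0, 0.001, -40],
])

```text
clock: 17.18
position: [482.0, 23.2, 149.9]
ee_rot: [-0.22, 0.849, 0.326, 0.352]
contact_force: [0.6, 0.1, -0.9]
gripper_width: 54.8
```

```bash
python3 - <<'E'
from h import *
lvl()
crop('top',150,150,310,290,4.2,'pics/t9.png')
crop('side',220,150,360,300,4,'pics/s9.png')
E
```

```text
t 17.18 p [482.   23.2 149.9] j [-0.33  0.32 -0.41 -1.25 -1.04  0.08] F [ 0.6  0.1 -0.9] w 54.8
[[-0.655 -0.603  0.455]
 [-0.144  0.69   0.709]
 [-0.742  0.399 -0.539]]
tilt 57.4 head 57.3
turn to level jaws 151.7 331.7
```

View pics/t9.png

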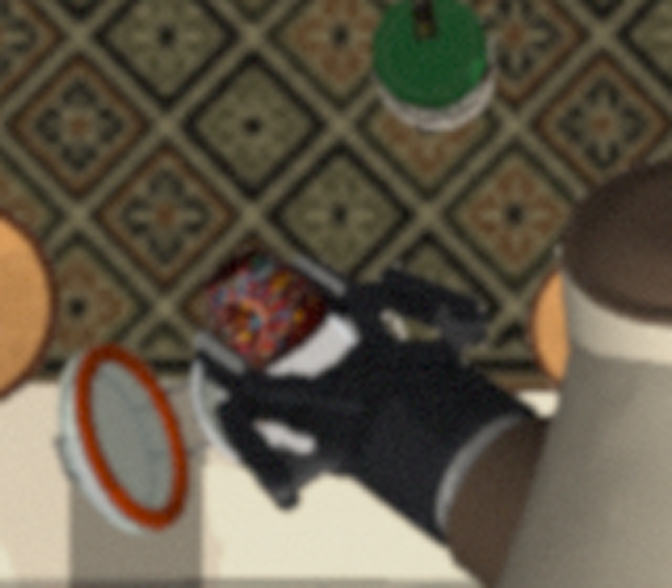

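View pics/s9.png

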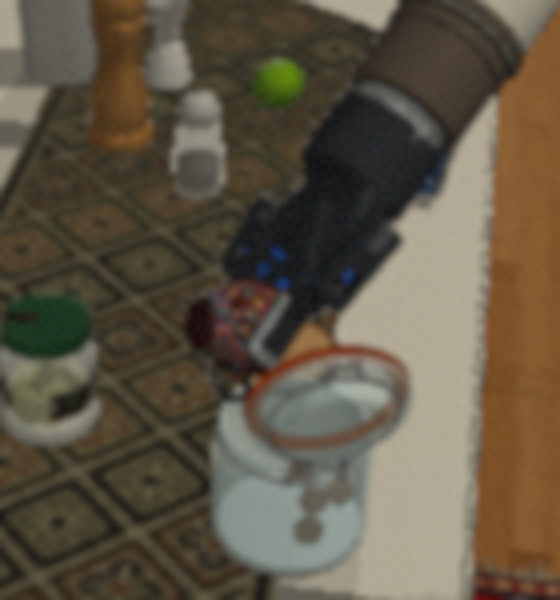

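>>> jog_arm([
  [0, 0, 0.001, -9],
  [0, 0, 0.001, -18],
  [0, 0, 0.001, -22],
  [0, 0, 0.001, -22],
])

```text
clock: 17.77
position: [482.5, 24.0, 149.4]
ee_rot: [-0.376, 0.793, 0.254, 0.407]
contact_force: [-0.6, -0.5, -0.4]
gripper_width: 55.0
```

```bash
python3 - <<'E'
from h import *
lvl()
crop('side',245,230,330,300,9,'pics/s10.png')
E
```

```text
t 17.77 p [482.5  24.  149.4] j [-0.33  0.33 -0.41 -1.25 -1.04  0.46] F [-0.6 -0.5 -0.4] w 55.0
[[-0.386 -0.803  0.455]
 [-0.388  0.589  0.709]
 [-0.837  0.097 -0.539]]
tilt 57.4 head 57.3
turn to level jaws 173.4 353.4
```

View pics/s10.png

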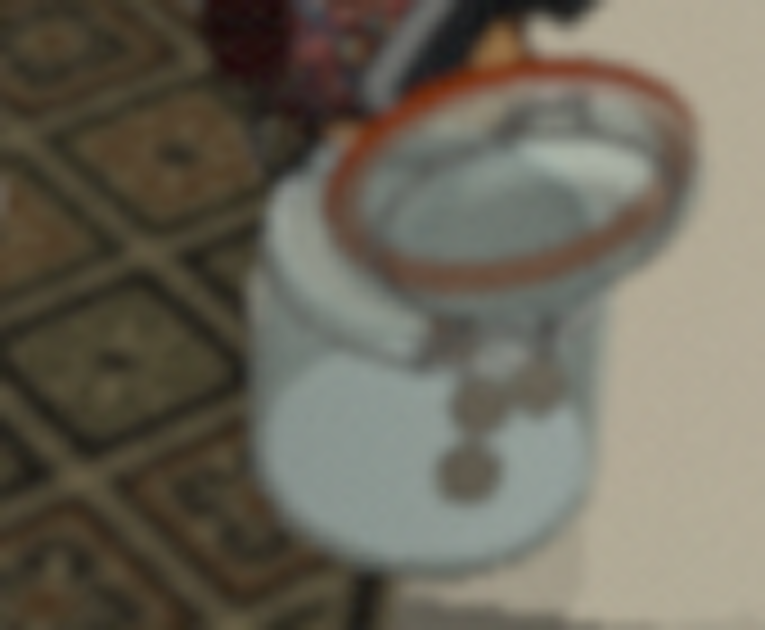

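```bash
python3 - <<'E'
from h import *
to([480,10,160],[472,-60,170],[464.8,-149.7,140])
E
```

```text
t 17.82 p [482.5  24.  149.4] j [-0.33  0.33 -0.41 -1.25 -1.04  0.46] F [-0.4  0.1 -1. ] w 54.6
[[-0.386 -0.803  0.455]
 [-0.389  0.588  0.709]
 [-0.837  0.097 -0.539]]
[480, 10, 160] [-0.003 -0.005 -0.017]
[472, -60, 170] [ 0.019 -0.039 -0.075]
[464.8, -149.7, 140] [ 0.082 -0.089 -0.126]
```

>>> jog_arm([
  [0, 0, 0, 10],
  [0, 0, 0, 20],
  [0, 0, 0, 30],
  [0, 0, 0, 40],
  [-0.003, -0.005, -0.017, 50],
  [-0.003, -0.005, -0.017, 60],
  [-0.003, -0.005, -0.017, 70],
  [-0.003, -0.005, -0.017, 80],
  [0.019, -0.039, -0.075, 90],
  [0.019, -0.039, -0.075, 100],
])

```text
clock: 19.08
position: [472.8, -62.3, 170.4]
ee_rot: [0.37, 0.796, 0.475, 0.066]
contact_force: [1.0, 0.2, -1.5]
gripper_width: 54.9
```

```bash
python3 - <<'E'
from h import *
lvl()
to([464.8,-149.7,110],[464.8,-149.7,60])
E
```

```text
t 19.07 p [472.8 -62.3 170.4] j [-0.49  0.33 -0.33 -1.14 -1.18 -1.32] F [ 1.   0.2 -1.5] w 54.9
[[-0.718  0.526  0.457]
 [ 0.651  0.275  0.707]
 [ 0.246  0.805 -0.54 ]]
tilt 57.3 head 57.1
turn to level jaws 73.0 253.0
t 19.07 p [472.8 -62.3 170.4] j [-0.49  0.33 -0.33 -1.14 -1.18 -1.32] F [ 1.   0.2 -1.5] w 54.9
[[-0.718  0.526  0.457]
 [ 0.651  0.275  0.707]
 [ 0.246  0.805 -0.54 ]]
[464.8, -149.7, 110] [-0.066 -0.077 -0.033]
[464.8, -149.7, 60] [-0.078 -0.117 -0.006]
```

>>> jog_arm([
  [-0.03, -0.035, -0.02, 10],
  [-0.066, -0.077, -0.033, 20],
  [-0.066, -0.077, -0.033, 30],
  [-0.066, -0.077, -0.033, 40],
  [-0.066, -0.077, -0.033, 50],
  [-0.066, -0.077, -0.033, 60],
  [-0.066, -0.077, -0.033, 70],
  [-0.066, -0.077, -0.033, 73],
  [-0.066, -0.077, -0.033, 73],
])

```text
clock: 20.2
position: [464.8, -149.8, 110.0]
ee_rot: [0.771, 0.419, 0.421, -0.23]
contact_force: [0.1, -0.4, -1.0]
gripper_width: 55.1
```

```bash
python3 - <<'E'
from h import *
s,M=lvl()
z=M[:,2]
to([472,-150,60],[472,-150,45],[472,-150,39])
crop('top',150,180,350,290,4,'pics/t11.png')
crop('side',220,170,350,300,4.5,'pics/s11.png')
E
```

```text
t 20.2 p [ 464.8 -149.8  110. ] j [-0.65  0.5  -0.26 -1.09 -1.24 -2.44] F [ 0.1 -0.4 -1. ] w 55.1
[[ 0.294  0.84   0.457]
 [ 0.453 -0.543  0.707]
 [ 0.842 -0.001 -0.54 ]]
tilt 57.3 head 57.1
turn to level jaws -0.1 179.9
t 20.2 p [ 464.8 -149.8  110. ] j [-0.65  0.5  -0.26 -1.09 -1.24 -2.44] F [ 0.1 -0.4 -1. ] w 55.1
[[ 0.294  0.84   0.457]
 [ 0.453 -0.543  0.707]
 [ 0.842 -0.001 -0.54 ]]
[472, -150, 60] [-0.04   0.006  0.03 ]
[472, -150, 45] [-0.053  0.006  0.038]
[472, -150, 39] [-0.058  0.006  0.042]
```

View pics/t11.png

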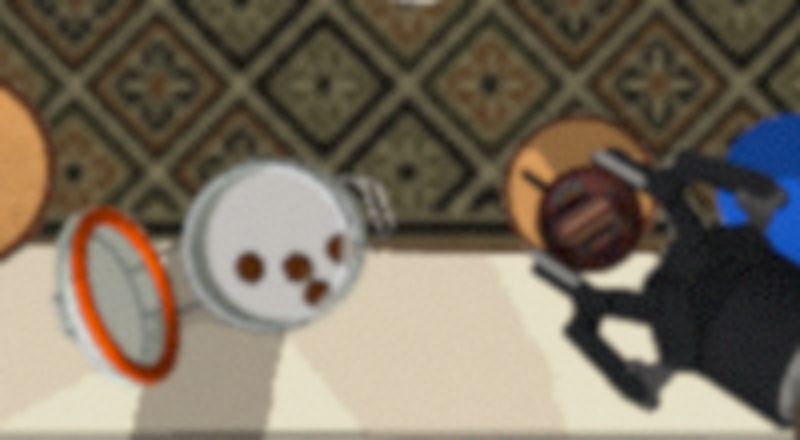

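View pics/s11.png

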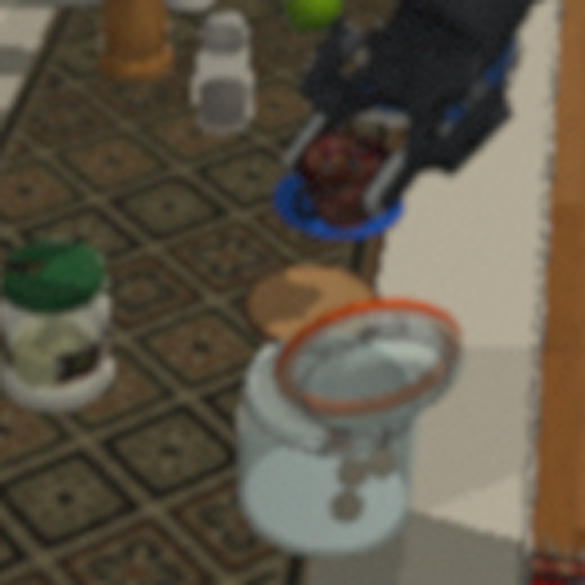

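>>> jog_arm([
  [-0.02, 0.003, 0.015, 0],
  [-0.04, 0.006, 0.03, 0],
  [-0.053, 0.006, 0.038, 0],
  [-0.057, 0.006, 0.041, 0],
  [-0.0585, 0.006, 0.0425, 0],
  [-0.0585, 0.006, 0.0425, 0],
])

```text
clock: 21.05
position: [472.2, -149.7, 38.3]
ee_rot: [0.771, 0.42, 0.421, -0.229]
contact_force: [0.8, -0.5, -0.8]
gripper_width: 54.8
```

```bash
python3 - <<'E'
from h import *
lvl()
E
```

```text
t 21.05 p [ 472.2 -149.7   38.3] j [-0.65  0.65 -0.26 -1.14 -1.18 -2.3 ] F [ 0.8 -0.5 -0.8] w 54.8
[[ 0.292  0.84   0.457]
 [ 0.454 -0.543  0.707]
 [ 0.842  0.001 -0.54 ]]
tilt 57.3 head 57.1
turn to level jaws 0.1 180.1
```

>>> jog_arm([
  [-0.001, 0, 0.0006, 0],
  [-0.0017, 0, 0.001, 0],
  [-0.0017, 0, 0.001, 0],
])

```text
clock: 21.42
position: [472.5, -149.8, 37.7]
ee_rot: [0.77, 0.42, 0.422, -0.229]
contact_force: [0.6, -1.3, 5.0]
gripper_width: 55.1
```

```bash
python3 - <<'E'
from h import *
lvl()
E
```

```text
t 21.43 p [ 472.5 -149.8   37.7] j [-0.66  0.65 -0.26 -1.14 -1.18 -2.29] F [ 0.6 -1.3  5. ] w 55.1
[[ 0.29   0.84   0.458]
 [ 0.454 -0.542  0.707]
 [ 0.843  0.002 -0.538]]
tilt 57.4 head 57.1
turn to level jaws 0.2 180.2
```

>>> jog_arm([
  [0, 0, 0, 0],
  [0, 0, 0, 0],
  [0, 0, 0, 0],
  [0, 0, 0, 0],
  [0, 0, -0.02, 0],
  [0, 0, -0.05, 0],
  [0, 0, -0.09, 0],
  [0, 0, -0.12, 0],
  [0, 0, -0.12, 0],
], hand=1)

```text
clock: 22.55
position: [417.0, -237.3, 103.9]
ee_rot: [0.77, 0.42, 0.423, -0.226]
contact_force: [0.6, -0.9, 0.5]
gripper_width: 85.6
```

```bash
python3 - <<'E'
from h import *
lvl()
crop('top',150,180,350,290,4,'pics/t12.png')
crop('side',220,170,350,300,4.5,'pics/s12.png')
E
```

```text
t 22.55 p [ 417.  -237.3  103.9] j [-0.82  0.55 -0.2  -0.99 -1.35 -2.38] F [ 0.6 -0.9  0.5] w 85.6
[[ 0.289  0.839  0.461]
 [ 0.456 -0.544  0.704]
 [ 0.842  0.006 -0.54 ]]
tilt 57.3 head 56.8
turn to level jaws 0.4 180.4
```

View pics/t12.png

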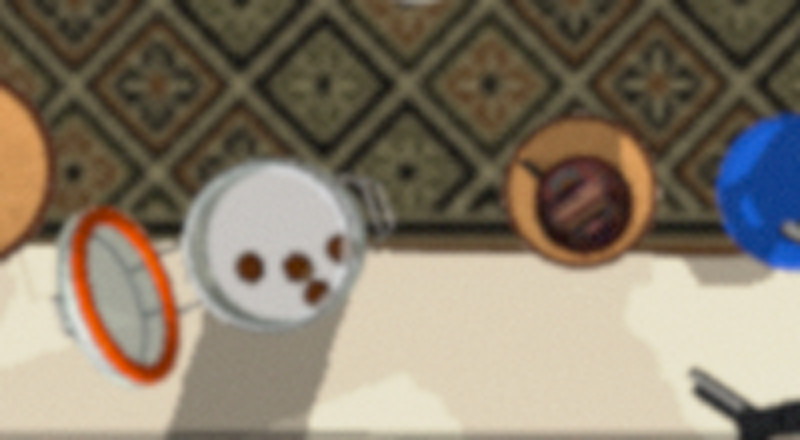

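View pics/s12.png

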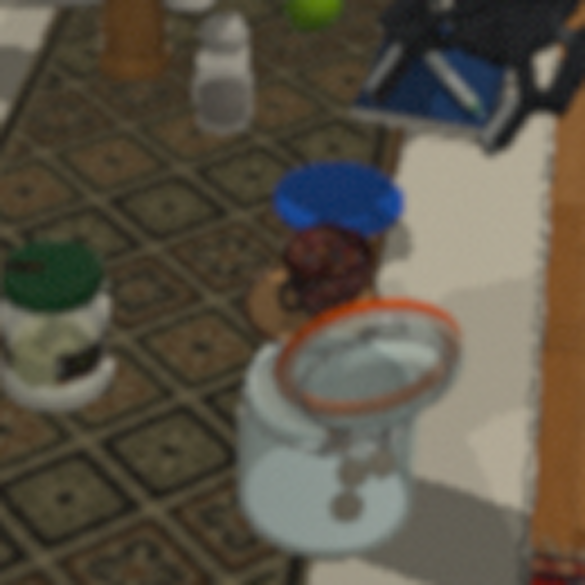

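```bash
python3 - <<'E'
from ik import *
for q2 in(-.7,-.8,-.95,-1.1):
    q=[1.0,q2,-1.07,0,q2+1.07-.576,0]; P,r=fk(q,p0,s0); print(q2,P,r.as_matrix()[:,2])
s=read_state(); q=s['joints'];Q=R.from_quat(s['ee_rot']);X=s['position']
path(q,X,Q,[([400,-150,330],-60),([390,150,420],-90),([350,260,500],-120)])
E
```

```text
-0.7 [276.278 135.038 280.809] [ 0.453  0.706 -0.545]
-0.8 [262.305 113.277 285.316] [ 0.453  0.706 -0.545]
-0.95 [241.066  80.199 287.187] [ 0.453  0.706 -0.545]
-1.1 [219.914  47.256 283.163] [ 0.453  0.706 -0.545]
[ 400. -150.  330.] -60 [-0.49  0.09 -0.48 -1.11 -1.21 -1.63]
[390. 150. 420.] -90 [ 0.5  -0.35 -0.62 -0.88 -0.54 -2.05]
[350. 260. 500.] -120 [ 1.04 -0.46 -0.48  0.07 -0.54 -2.69]
viol 0
```

```bash
cat > lid.py <<'E'
from ik import *
J=np.array([448.5,18.5,0]); yaw=np.radians(109.3); o=np.array([np.cos(yaw),np.sin(yaw),0]); zz=np.array([0,0,1.])
H=J+58*o+99*zz; t=np.array([np.sin(yaw),-np.cos(yaw),0])
d=lambda f:-np.cos(f)*o+np.sin(f)*zz
n=lambda f:np.cos(f)*zz+np.sin(f)*o
E
python3 - <<'E'
from lid import *
s,M=lvl(); X=s['position'];Q=R.from_quat(s['ee_rot']);q=s['joints']
z=M[:,2]; m=-np.cross(z,t); m/=np.linalg.norm(m); h=11*abs(m@M[:,0])+14.5*abs(m@M[:,1]); print('m',m,'h',h,'H',H)
W=[]
for f in(1.9,1.7,1.5,1.3,1.1,.9,.8):
    E=H+106*d(f)+4*n(f); T=E+15*z+h*m; W.append((T-17*z,0)); print(f,'E',E.round(0),'TCP',(T-17*z).round(0))
for f in(.6,.4,.2,.05):
    C=H+97*d(f)+4*n(f); T=C+8*zz; W.append((T-17*z,0)); print(f,'TCP',(T-17*z).round(0))
top=H+58*d(0)+15*n(0); print('top',top)
W.append((top+8*zz-17*z,0))
a=W[0][0]
path(q,X,Q,[([400,-100,330],-0),(a+70*zz-20*z,0),(a+30*m,0)]+W)
im=get_image('top')[:,:,::-1].copy(); im2=get_image('side')[:,:,::-1].copy()
for nm,I in(('top',im),('side',im2)):
    for P in(H,H+106*d(1.9),H+58*d(1.9),H+58*d(1.9)+48*t,H+58*d(1.9)-48*t,J+[0,0,88],top):
        u=proj(nm,P)[0]; cv2.circle(I,tuple(int(v*16) for v in u),16,(0,255,0),-1,shift=4)
cv2.imwrite('pics/v1.png',cv2.resize(im[180:290,140:270],None,fx=6,fy=6)); cv2.imwrite('pics/v2.png',cv2.resize(im2[215:305,250:350],None,fx=6,fy=6))
E
```

```text
t 22.65 p [ 417.3 -235.   102.6] j [-0.82  0.56 -0.2  -1.   -1.35 -2.38] F [-0.9  0.5 -0.8] w 85.5
[[ 0.29   0.84   0.459]
 [ 0.453 -0.543  0.707]
 [ 0.843  0.003 -0.538]]
tilt 57.4 head 57.0
turn to level jaws 0.2 180.2
m [-0.239  0.682  0.691] h 17.29572343625331 H [429.33  73.24  99.  ]
1.9 E [417. 109. 198.] TCP [412. 120. 211.]
1.7 E [424.  90. 204.] TCP [418. 100. 217.]
1.5 E [430.  70. 205.] TCP [425.  80. 218.]
1.3 E [437.  50. 202.] TCP [432.  60. 215.]
1.1 E [444.  31. 195.] TCP [439.  42. 208.]
0.9 E [450.  14. 185.] TCP [445.  24. 198.]
0.8 E [453.   6. 178.] TCP [448.  17. 191.]
0.6 TCP [447. -12. 174.]
0.4 TCP [451. -22. 158.]
0.2 TCP [453. -28. 139.]
0.05 TCP [453. -30. 125.]
top [448.5  18.5 114. ]
[ 400. -100.  330.] 0 [-0.38  0.02 -0.55 -1.16 -1.12 -2.72]
[402.524 105.4   291.818] 0 [ 0.31 -0.16 -0.82 -1.53 -0.56 -2.77]
[404.542 139.989 231.795] 0 [ 0.44 -0.05 -0.92 -2.   -0.51 -2.33]
[411.705 119.535 211.051] 0 [ 0.35  0.03 -0.93 -2.01 -0.59 -2.23]
[418.457 100.253 216.637] 0 [ 0.27  0.04 -0.9  -1.89 -0.63 -2.3 ]
[425.442  80.308 218.054] 0 [ 0.19  0.06 -0.87 -1.81 -0.67 -2.33]
[432.38   60.496 215.243] 0 [ 0.12  0.09 -0.84 -1.75 -0.71 -2.34]
[438.996  41.605 208.318] 0 [ 0.06  0.13 -0.82 -1.71 -0.75 -2.32]
[445.025  24.389 197.555] 0 [ 0.    0.17 -0.8  -1.69 -0.79 -2.29]
[447.743  16.627 190.863] 0 [-0.02  0.2  -0.8  -1.68 -0.8  -2.26]
[447.24  -12.201 174.224] 0 [-0.1   0.26 -0.78 -1.65 -0.85 -2.21]
[450.541 -21.626 157.61 ] 0 [-0.13  0.3  -0.78 -1.66 -0.87 -2.16]
[452.685 -27.748 139.343] 0 [-0.15  0.35 -0.78 -1.69 -0.88 -2.09]
[453.48  -30.019 124.995] 0 [-0.15  0.39 -0.78 -1.71 -0.89 -2.04]
[440.696   6.486 131.152] 0 [-0.05  0.34 -0.85 -1.83 -0.85 -2.01]
viol 0
```

View pics/v1.png

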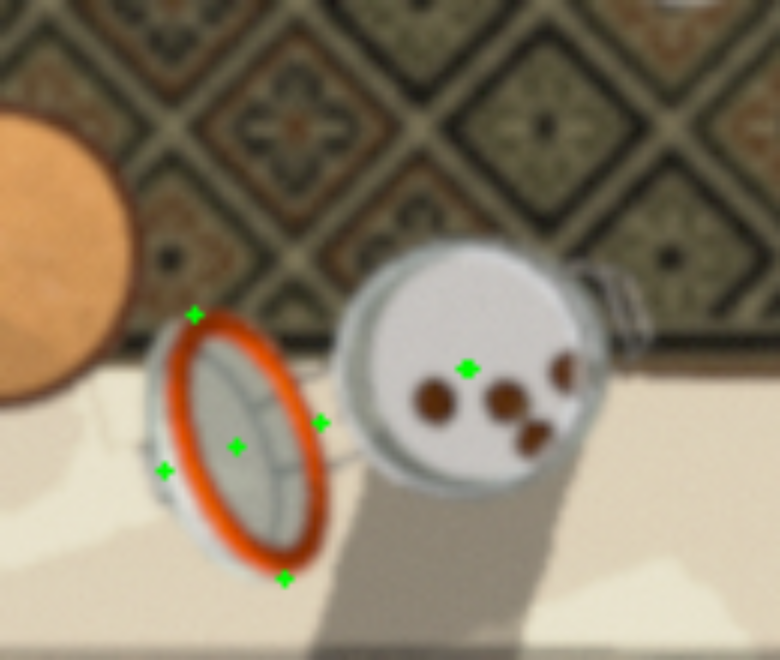

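View pics/v2.png

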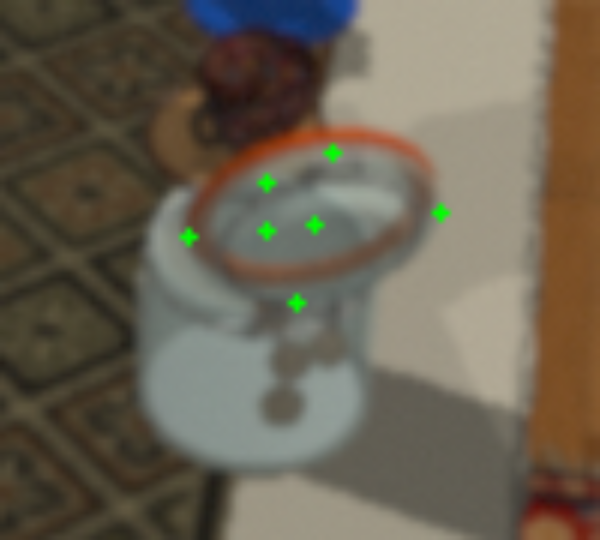

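```bash
python3 - <<'E'
from h import *
to([400,-100,300],[402,105,292],[404.5,140,232])
E
```

```text
t 22.75 p [ 417.4 -234.1  102.1] j [-0.81  0.56 -0.2  -1.   -1.35 -2.38] F [ 0.6  0.9 -0.9] w 85.5
[[ 0.291  0.84   0.457]
 [ 0.453 -0.542  0.708]
 [ 0.843  0.001 -0.538]]
[400, -100, 300] [ 0.223 -0.087 -0.019]
[402, 105, 292] [ 0.309 -0.197  0.131]
[404.5, 140, 232] [ 0.275 -0.213  0.189]
```

>>> jog_arm([
  [0.223, -0.087, -0.019, 0],
  [0.223, -0.087, -0.019, 0],
  [0.223, -0.087, -0.019, 0],
  [0.223, -0.087, -0.019, 0],
  [0.309, -0.197, 0.131, 0],
  [0.309, -0.197, 0.131, 0],
  [0.309, -0.197, 0.131, 0],
  [0.309, -0.197, 0.131, 0],
  [0.309, -0.197, 0.131, 0],
], hand=-1)

```text
clock: 23.88
position: [400.3, 107.2, 291.5]
ee_rot: [0.769, 0.422, 0.422, -0.231]
contact_force: [-0.5, -1.3, 0.4]
gripper_width: -0.2
```

```bash
python3 - <<'E'
from h import *
s,M=lvl()
to([402,105,292],[404.5,140,232],[408,130,221])
crop('top',130,150,290,290,4.2,'pics/t13.png')
crop('side',220,150,370,300,4,'pics/s13.png')
E
```

```text
t 23.88 p [400.3 107.2 291.5] j [-0.08 -0.12 -0.47 -1.11 -0.98 -3.08] F [-0.5 -1.3  0.4] w -0.2
[[ 0.289  0.843  0.454]
 [ 0.454 -0.538  0.71 ]
 [ 0.843  0.001 -0.538]]
tilt 57.4 head 57.4
turn to level jaws 0.1 180.1
t 23.88 p [400.3 107.2 291.5] j [-0.08 -0.12 -0.47 -1.11 -0.98 -3.08] F [-0.5 -1.3  0.4] w -0.2
[[ 0.289  0.843  0.454]
 [ 0.454 -0.538  0.71 ]
 [ 0.843  0.001 -0.538]]
[402, 105, 292] [-0.     0.003 -0.001]
[404.5, 140, 232] [-0.034 -0.014  0.057]
[408, 130, 221] [-0.047 -0.006  0.058]
```

View pics/t13.png

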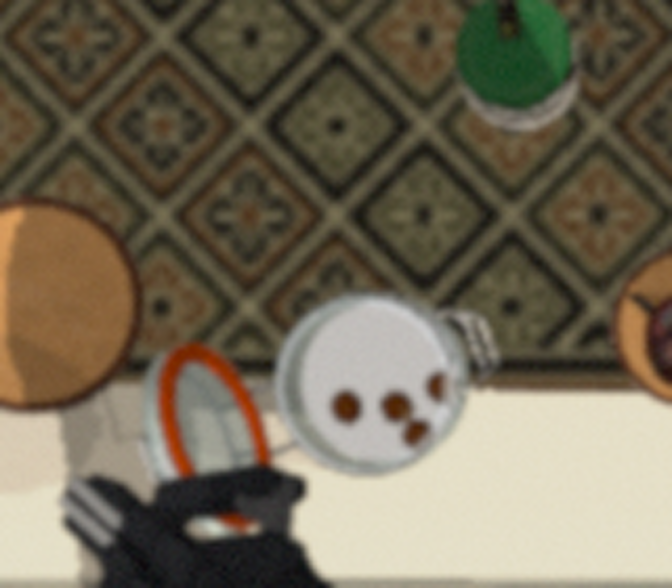

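View pics/s13.png

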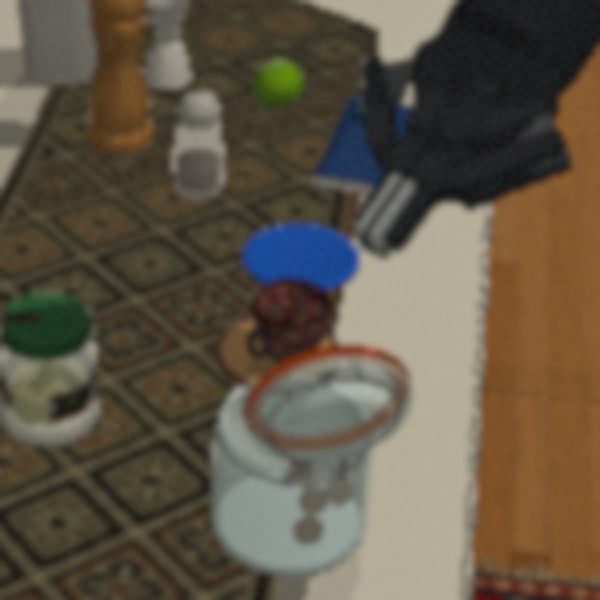

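```bash
cat >> lid.py <<'E'
def plan(z,h,fs,s=15):
    m=-np.cross(z,t); m/=np.linalg.norm(m); return m,[H+106*d(f)+4*n(f)+(s-17)*z+h*m for f in fs]
E
python3 - <<'E'
from lid import *
s,M=lvl(); m,W=plan(M[:,2],11,[1.9]); a=W[0]; print(a,m,m@M)
to(a+35*m,a+20*m)
E
```

```text
t 23.98 p [401.4 105.3 291.4] j [-0.08 -0.12 -0.47 -1.11 -0.98 -3.08] F [ 0.5 -0.3  0.2] w -0.3
[[ 0.291  0.841  0.456]
 [ 0.453 -0.541  0.708]
 [ 0.843  0.001 -0.539]]
tilt 57.4 head 57.2
turn to level jaws 0.1 180.1
[413.219 115.225 206.714] [-0.238  0.681  0.693] [ 0.823 -0.568 -0.   ]
t 23.98 p [401.4 105.3 291.4] j [-0.08 -0.12 -0.47 -1.11 -0.98 -3.08] F [ 0.5 -0.3  0.2] w -0.3
[[ 0.291  0.841  0.456]
 [ 0.453 -0.541  0.708]
 [ 0.843  0.001 -0.539]]
[404.878 139.044 230.965] [-0.035 -0.015  0.058]
[408.452 128.836 220.571] [-0.047 -0.007  0.058]
```

>>> jog_arm([
  [0, 0, 0, -10],
  [-0.005, -0.002, 0.01, -20],
  [-0.02, -0.008, 0.035, -30],
  [-0.035, -0.015, 0.058, -34.5],
  [-0.035, -0.015, 0.058, -34.5],
])

```text
clock: 24.6
position: [404.8, 137.7, 228.6]
ee_rot: [0.613, 0.629, 0.469, -0.096]
contact_force: [-0.1, -0.4, 0.8]
gripper_width: -0.1
```

```bash
python3 - <<'E'
from lid import *
s,M=lvl(); m,W=plan(M[:,2],11,[1.9,1.85,1.8,1.7]); a=W[0]; print(a,m,m@M)
to(a+12*m,a+6*m,a,*W[1:])
crop('top',130,170,290,290,4.8,'pics/t14.png')
crop('side',240,170,360,300,5,'pics/s14.png')
E
```

```text
t 24.6 p [404.8 137.7 228.6] j [-0.03 -0.01 -0.55 -1.24 -0.87 -2.29] F [-0.1 -0.4  0.8] w -0.1
[[-0.231  0.86   0.454]
 [ 0.68  -0.191  0.708]
 [ 0.696  0.472 -0.541]]
tilt 57.2 head 57.3
turn to level jaws 34.2 214.2
[413.217 115.243 206.7  ] [-0.239  0.682  0.691] [ 1.   -0.01 -0.  ]
t 24.6 p [404.8 137.7 228.6] j [-0.03 -0.01 -0.55 -1.24 -0.87 -2.29] F [-0.1 -0.4  0.8] w -0.1
[[-0.231  0.86   0.454]
 [ 0.68  -0.191  0.708]
 [ 0.696  0.472 -0.541]]
[410.35  123.428 214.995] [-0.021  0.001 -0.   ]
[411.783 119.335 210.847] [-0.026  0.001 -0.   ]
[413.217 115.243 206.7  ] [-0.033  0.001 -0.   ]
[414.868 110.528 208.478] [-0.035  0.004 -0.004]
[416.546 105.734 210.005] [-0.037  0.007 -0.007]
[419.969  95.962 212.287] [-0.043  0.013 -0.014]
```

View pics/t14.png

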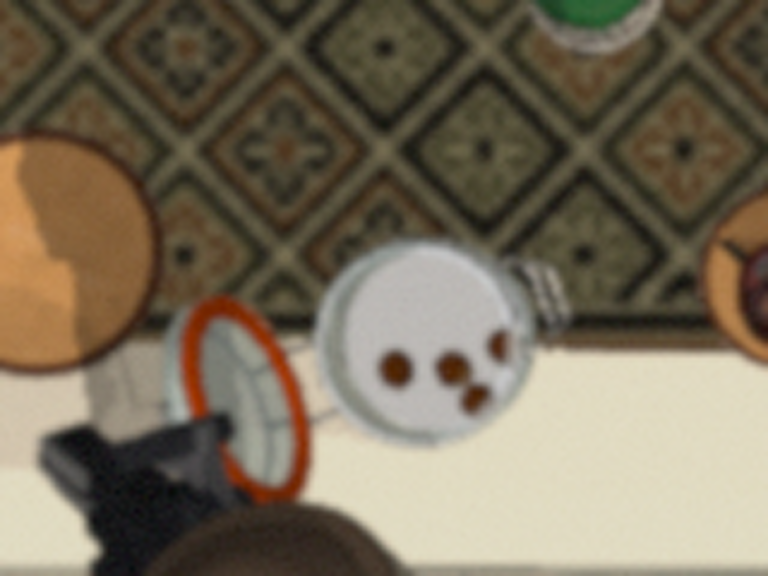

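View pics/s14.png

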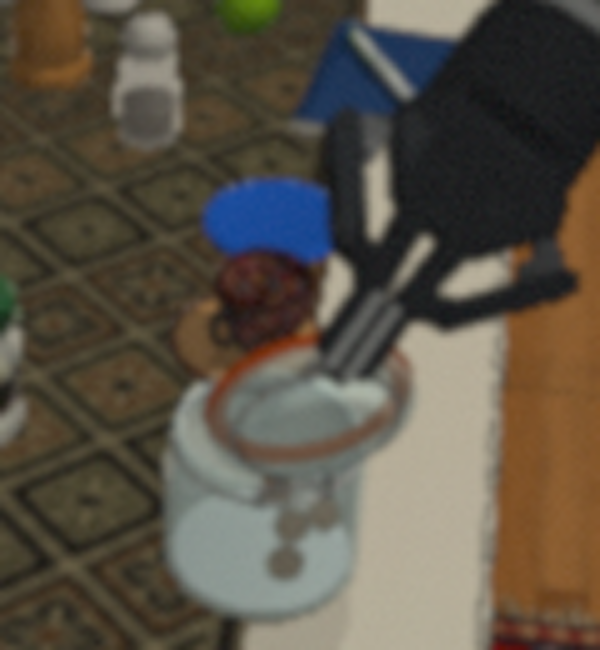

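>>> jog_arm([
  [-0.012, 0.001, 0, 0],
  [-0.02, 0.001, 0, 0],
  [-0.025, 0.001, 0, 0],
  [-0.029, 0.001, 0, 0],
  [-0.033, 0.001, 0, 0],
])

```text
clock: 25.32
position: [414.5, 114.8, 208.5]
ee_rot: [0.611, 0.629, 0.471, -0.094]
contact_force: [0.4, 0.3, 0.5]
gripper_width: 0.2
```

```bash
python3 - <<'E'
from lid import *
s,M=tl(); m,W=plan(M[:,2],11,[1.9,1.85,1.8,1.7,1.6,1.5]); 
to(*W)
crop('side',240,170,360,300,5,'pics/s15.png')
E
```

```text
t 25.32 p [414.5 114.8 208.5] j [-0.12  0.06 -0.54 -1.27 -0.92 -2.17] F [0.4 0.3 0.5] w 0.2
[[-0.235  0.858  0.457]
 [ 0.681 -0.191  0.707]
 [ 0.694  0.477 -0.539]]
tilt 57.4 head 57.1
t 25.32 p [414.5 114.8 208.5] j [-0.12  0.06 -0.54 -1.27 -0.92 -2.17] F [0.4 0.3 0.5] w 0.2
[[-0.235  0.858  0.457]
 [ 0.681 -0.191  0.707]
 [ 0.694  0.477 -0.539]]
[413.213 115.237 206.703] [-0.001 -0.002  0.001]
[414.865 110.521 208.482] [-0.003  0.001 -0.003]
[416.543 105.728 210.008] [-0.006  0.004 -0.006]
[419.966  95.955 212.29 ] [-0.011  0.01  -0.013]
[423.446  86.016 213.527] [-0.018  0.016 -0.019]
[426.95   76.01  213.706] [-0.026  0.021 -0.025]
```

View pics/s15.png

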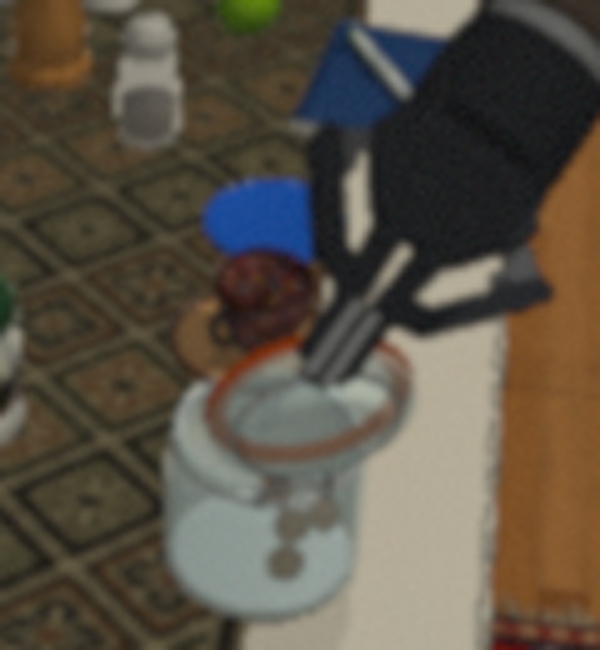

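>>> jog_arm([
  [-0.006, 0.001, -0.003, 0],
  [-0.009, 0.004, -0.006, 0],
  [-0.012, 0.007, -0.01, 0],
  [-0.014, 0.01, -0.013, 0],
])

```text
clock: 25.88
position: [421.1, 93.9, 211.1]
ee_rot: [0.611, 0.629, 0.471, -0.094]
contact_force: [0.5, 2.4, 3.3]
gripper_width: 0.1
```

```bash
python3 - <<'E'
from lid import *
s,M=tl(); m,W=plan(M[:,2],8,[1.8,1.7,1.6,1.5,1.4,1.3,1.2]); 
to(*W)
crop('side',240,170,360,300,5,'pics/s16.png')
E
```

```text
t 25.88 p [421.1  93.9 211.1] j [-0.18  0.07 -0.52 -1.24 -0.96 -2.16] F [0.5 2.4 3.3] w 0.1
[[-0.236  0.857  0.458]
 [ 0.68  -0.191  0.708]
 [ 0.694  0.478 -0.538]]
tilt 57.5 head 57.1
t 25.88 p [421.1  93.9 211.1] j [-0.18  0.07 -0.52 -1.24 -0.96 -2.16] F [0.5 2.4 3.3] w 0.1
[[-0.236  0.857  0.458]
 [ 0.68  -0.191  0.708]
 [ 0.694  0.478 -0.538]]
[417.261 103.676 207.937] [ 0.005 -0.007  0.007]
[420.683  93.903 210.22 ] [-0.001 -0.001  0.   ]
[424.163  83.964 211.456] [-0.007  0.005 -0.006]
[427.667  73.958 211.636] [-0.015  0.01  -0.011]
[431.16   63.985 210.756] [-0.023  0.014 -0.016]
[434.606  54.145 208.826] [-0.032  0.018 -0.021]
[437.971  44.537 205.864] [-0.041  0.021 -0.024]
```

View pics/s16.png

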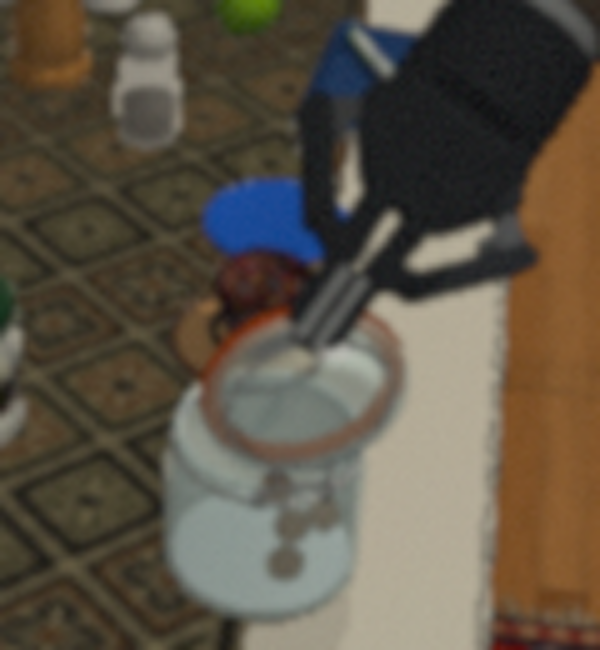

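>>> jog_arm([
  [-0.004, 0.002, -0.003, 0],
  [-0.007, 0.005, -0.006, 0],
  [-0.011, 0.008, -0.009, 0],
  [-0.015, 0.01, -0.011, 0],
  [-0.019, 0.012, -0.014, 0],
  [-0.023, 0.014, -0.016, 0],
  [-0.028, 0.016, -0.019, 0],
  [-0.032, 0.018, -0.021, 0],
  [-0.037, 0.02, -0.023, 0],
  [-0.041, 0.021, -0.024, 0],
])

```text
clock: 27.18
position: [438.1, 44.2, 205.4]
ee_rot: [0.611, 0.629, 0.471, -0.094]
contact_force: [-0.8, -0.5, 0.6]
gripper_width: 0.2
```

```bash
python3 - <<'E'
from lid import *
s,M=tl(); m,W=plan(M[:,2],8,[1.2,1.1,1.0,.9,.8,.7]); 
to(*W)
crop('side',240,170,360,300,5,'pics/s17.png')
crop('top',130,170,290,290,4.8,'pics/t17.png')
E
```

```text
t 27.18 p [438.1  44.2 205.4] j [-0.3   0.14 -0.47 -1.21 -1.05 -2.11] F [-0.8 -0.5  0.6] w 0.2
[[-0.235  0.857  0.458]
 [ 0.681 -0.191  0.707]
 [ 0.694  0.478 -0.539]]
tilt 57.4 head 57.1
t 27.18 p [438.1  44.2 205.4] j [-0.3   0.14 -0.47 -1.21 -1.05 -2.11] F [-0.8 -0.5  0.6] w 0.2
[[-0.235  0.857  0.458]
 [ 0.681 -0.191  0.707]
 [ 0.694  0.478 -0.539]]
[437.967  44.547 205.856] [ 0.001  0.    -0.   ]
[441.218  35.265 201.893] [-0.009  0.003 -0.003]
[444.321  26.403 196.968] [-0.019  0.005 -0.005]
[447.246  18.049 191.13 ] [-0.03   0.006 -0.007]
[449.965  10.287 184.437] [-0.04   0.007 -0.007]
[452.448   3.194 176.957] [-0.051  0.006 -0.007]
```

View pics/s17.png

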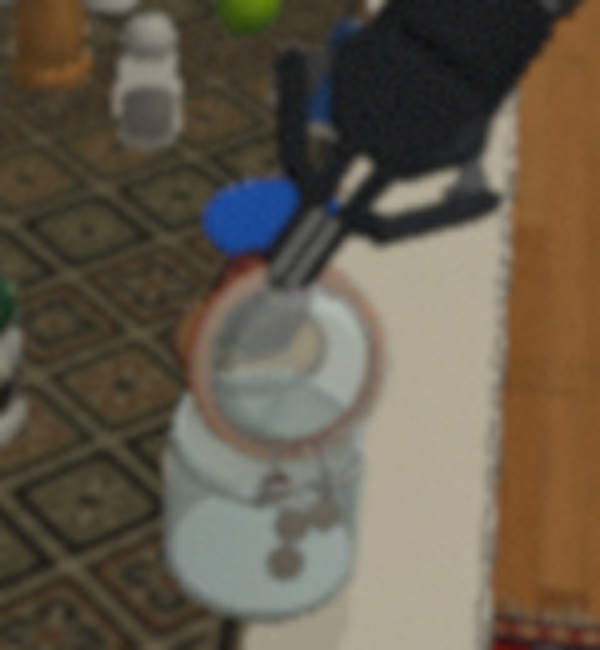

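View pics/t17.png

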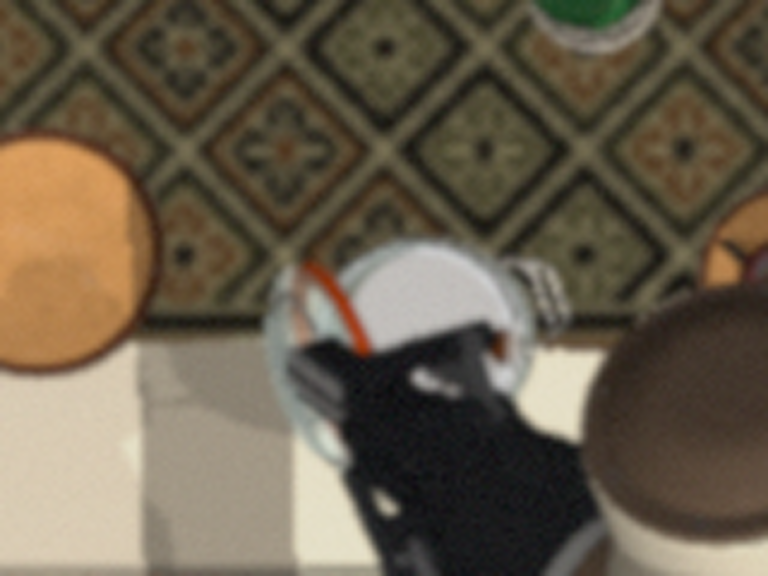

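>>> jog_arm([
  [-0.004, 0.002, -0.002, 0],
  [-0.009, 0.003, -0.003, 0],
  [-0.014, 0.004, -0.004, 0],
  [-0.019, 0.005, -0.005, 0],
  [-0.025, 0.006, -0.006, 0],
  [-0.03, 0.006, -0.007, 0],
  [-0.035, 0.006, -0.007, 0],
  [-0.04, 0.007, -0.007, 0],
  [-0.046, 0.007, -0.007, 0],
  [-0.051, 0.006, -0.007, 0],
])

```text
clock: 28.52
position: [452.3, 2.9, 176.3]
ee_rot: [0.611, 0.629, 0.471, -0.093]
contact_force: [0.7, 0.8, 0.6]
gripper_width: -0.2
```

```bash
python3 - <<'E'
from lid import *
s,M=tl(); z=M[:,2]; T=s['position']+17*z
print('tip',T,'rel H (o,z)',(T-H)@o,T[2]-99)
crop('side',240,170,360,300,5,'pics/s18.png')
crop('top',130,170,290,290,4.8,'pics/t18.png')
E
```

```text
t 28.52 p [452.3   2.9 176.3] j [-0.39  0.25 -0.43 -1.2  -1.09 -2.01] F [0.7 0.8 0.6] w -0.2
[[-0.235  0.857  0.459]
 [ 0.681 -0.191  0.707]
 [ 0.693  0.478 -0.539]]
tilt 57.4 head 57.0
tip [460.125  14.941 167.102] rel H (o,z) -65.20127544670342 68.10150630868532
```

View pics/s18.png

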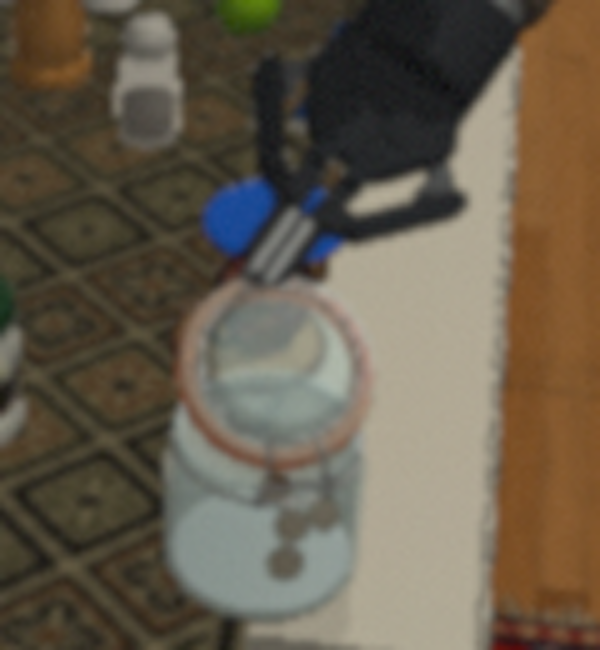

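View pics/t18.png

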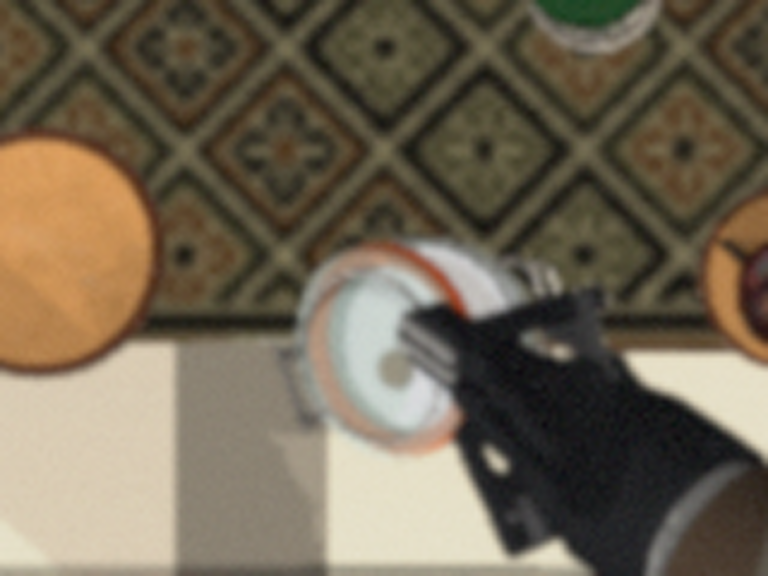

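```bash
python3 - <<'E'
from lid import *
s,M=tl(); z=M[:,2]
to(*[H+98*d(f)+4*n(f)+9.5*zz-17*z for f in(.7,.6,.5,.4,.3,.2,.1,.05,0)])
E
```

```text
t 28.62 p [452.2   2.8 175.9] j [-0.39  0.25 -0.43 -1.2  -1.09 -2.01] F [-0.3  0.9 -0.4] w -0.1
[[-0.234  0.858  0.458]
 [ 0.681 -0.192  0.706]
 [ 0.694  0.477 -0.539]]
tilt 57.4 head 57.0
t 28.62 p [452.2   2.8 175.9] j [-0.39  0.25 -0.43 -1.2  -1.09 -2.01] F [-0.3  0.9 -0.4] w -0.1
[[-0.234  0.858  0.458]
 [ 0.681 -0.192  0.706]
 [ 0.694  0.477 -0.539]]
[445.461  -7.079 183.862] [ 0.    -0.    -0.014]
[447.525 -12.975 176.305] [-0.009 -0.001 -0.013]
[449.33  -18.129 168.163] [-0.019 -0.002 -0.012]
[450.858 -22.49  159.516] [-0.028 -0.004 -0.01 ]
[452.092 -26.015 150.451] [-0.037 -0.007 -0.007]
[453.021 -28.668 141.059] [-0.046 -0.01  -0.003]
[453.635 -30.422 131.433] [-0.054 -0.014  0.001]
[453.823 -30.957 126.562] [-0.058 -0.016  0.004]
[453.929 -31.261 121.669] [-0.061 -0.018  0.006]
```

>>> jog_arm([
  [0, 0, -0.014, 8],
  [-0.005, -0.001, -0.013, 16],
  [-0.011, -0.001, -0.013, 24],
  [-0.019, -0.002, -0.012, 32],
  [-0.024, -0.003, -0.011, 34],
  [-0.028, -0.004, -0.01, 34],
  [-0.033, -0.006, -0.008, 34],
  [-0.037, -0.007, -0.007, 34],
  [-0.042, -0.009, -0.005, 34],
  [-0.046, -0.01, -0.003, 34],
])

```text
clock: 29.88
position: [452.8, -28.7, 140.4]
ee_rot: [0.769, 0.422, 0.423, -0.227]
contact_force: [0.4, -0.9, 1.9]
gripper_width: -0.2
```

```bash
python3 - <<'E'
from lid import *
s,M=lvl(); z=M[:,2]
to(*[H+98*d(f)+4*n(f)+9.5*zz-17*z for f in(.2,.1,.05,0)])
crop('side',240,190,340,300,6,'pics/s19.png')
crop('top',150,190,290,290,5.5,'pics/t19.png')
E
```

```text
t 29.88 p [452.8 -28.7 140.4] j [-0.46  0.35 -0.42 -1.2  -1.11 -2.48] F [ 0.4 -0.9  1.9] w -0.2
[[ 0.286  0.842  0.458]
 [ 0.457 -0.54   0.707]
 [ 0.842  0.007 -0.539]]
tilt 57.4 head 57.0
turn to level jaws 0.5 180.5
t 29.88 p [452.8 -28.7 140.4] j [-0.46  0.35 -0.42 -1.2  -1.11 -2.48] F [ 0.4 -0.9  1.9] w -0.2
[[ 0.286  0.842  0.458]
 [ 0.457 -0.54   0.707]
 [ 0.842  0.007 -0.539]]
[453.026 -28.67  141.06 ] [ 0.001  0.    -0.   ]
[453.64  -30.424 131.434] [-0.008  0.002  0.004]
[453.828 -30.959 126.564] [-0.012  0.002  0.006]
[453.934 -31.263 121.671] [-0.017  0.002  0.009]
```

View pics/s19.png

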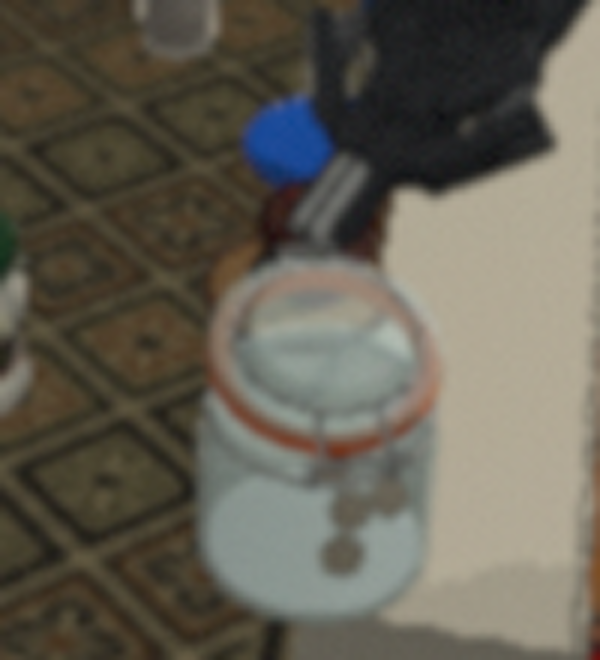

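View pics/t19.png

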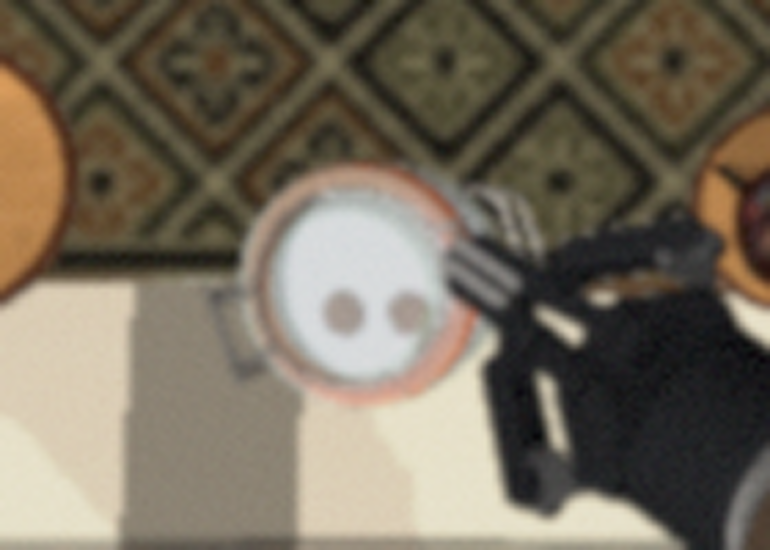

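>>> jog_arm([
  [-0.002, 0, 0.001, 0],
  [-0.004, 0.001, 0.002, 0],
  [-0.006, 0.001, 0.003, 0],
  [-0.008, 0.002, 0.004, 0],
  [-0.01, 0.002, 0.005, 0],
  [-0.012, 0.002, 0.006, 0],
  [-0.014, 0.002, 0.0075, 0],
])

```text
clock: 30.85
position: [453.9, -31.0, 124.3]
ee_rot: [0.769, 0.422, 0.422, -0.228]
contact_force: [-0.7, -1.4, -0.4]
gripper_width: 0.1
```

```bash
python3 - <<'E'
from lid import *
s,M=lvl(); z=M[:,2]
to(*[H+98*d(f)+4*n(f)+9.5*zz-17*z for f in(.05,0,-.05)])
crop('side',240,190,340,300,6,'pics/s20.png')
E
```

```text
t 30.85 p [453.9 -31.  124.3] j [-0.47  0.38 -0.43 -1.22 -1.1  -2.44] F [-0.7 -1.4 -0.4] w 0.1
[[ 0.287  0.842  0.458]
 [ 0.457 -0.54   0.707]
 [ 0.842  0.007 -0.54 ]]
tilt 57.3 head 57.1
turn to level jaws 0.4 180.4
t 30.85 p [453.9 -31.  124.3] j [-0.47  0.38 -0.43 -1.22 -1.1  -2.44] F [-0.7 -1.4 -0.4] w 0.1
[[ 0.287  0.842  0.458]
 [ 0.457 -0.54   0.707]
 [ 0.842  0.007 -0.54 ]]
[453.832 -30.96  126.566] [ 0.002 -0.    -0.001]
[453.938 -31.264 121.673] [-0.002  0.     0.001]
[453.964 -31.337 116.77 ] [-0.006  0.     0.004]
```

View pics/s20.png

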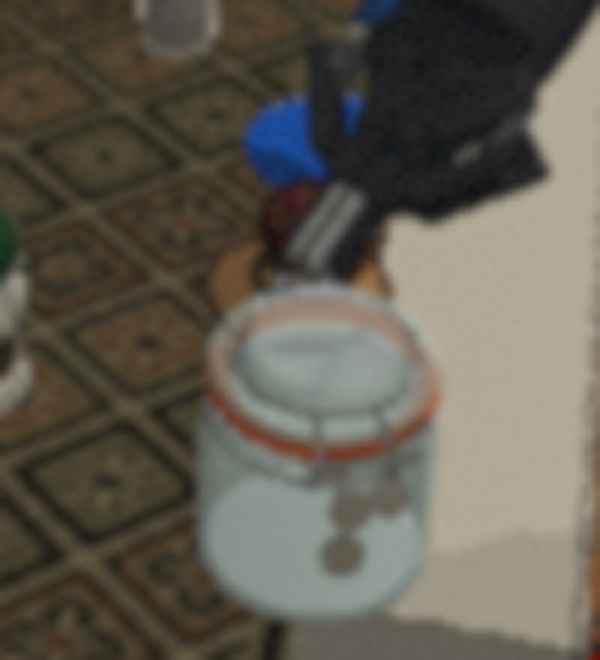

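>>> jog_arm([
  [-0.001, 0, 0.0006, 0],
  [-0.002, 0, 0.0013, 0],
  [-0.003, 0, 0.002, 0],
  [-0.004, 0, 0.0026, 0],
])

```text
clock: 31.4
position: [453.9, -30.9, 119.1]
ee_rot: [0.769, 0.422, 0.422, -0.228]
contact_force: [0.5, 0.2, -0.5]
gripper_width: 0.1
```

```bash
python3 - <<'E'
from lid import *
s,M=lvl()
E
```

```text
t 31.4 p [453.9 -30.9 119.1] j [-0.48  0.4  -0.43 -1.22 -1.1  -2.43] F [ 0.5  0.2 -0.5] w 0.1
[[ 0.287  0.841  0.458]
 [ 0.457 -0.54   0.707]
 [ 0.842  0.006 -0.54 ]]
tilt 57.3 head 57.1
turn to level jaws 0.4 180.4
```

>>> jog_arm([
  [-0.001, 0, 0.0006, 0],
  [-0.002, 0, 0.0013, 0],
  [-0.003, 0, 0.002, 0],
  [-0.004, 0, 0.0026, 0],
])

```text
clock: 31.9
position: [454.2, -30.8, 114.9]
ee_rot: [0.769, 0.422, 0.423, -0.228]
contact_force: [-0.4, -1.2, 6.1]
gripper_width: 0.2
```

```bash
python3 - <<'E'
from lid import *
s,M=lvl()
crop('side',240,190,340,300,6,'pics/s21.png')
crop('top',150,190,290,290,5.5,'pics/t21.png')
E
```

```text
t 31.9 p [454.2 -30.8 114.9] j [-0.48  0.41 -0.43 -1.23 -1.1  -2.41] F [-0.4 -1.2  6.1] w 0.2
[[ 0.286  0.842  0.458]
 [ 0.456 -0.54   0.707]
 [ 0.843  0.007 -0.539]]
tilt 57.4 head 57.1
turn to level jaws 0.4 180.4
```

View pics/s21.png

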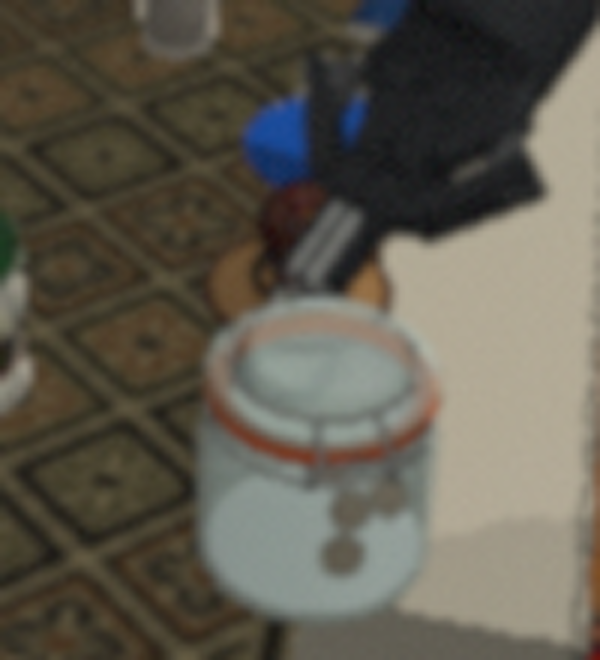

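View pics/t21.png

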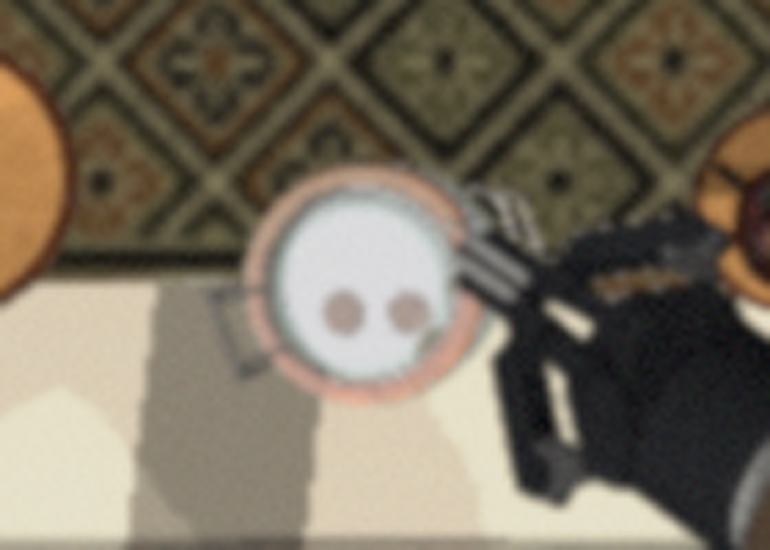

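```bash
python3 - <<'E'
from lid import *
to([453,-31,140],[442,9,145],[442,9,131])
E
```

```text
t 32.0 p [454.2 -30.8 114.9] j [-0.48  0.41 -0.43 -1.23 -1.1  -2.41] F [-0.3 -1.9  5.4] w 0.4
[[ 0.286  0.842  0.458]
 [ 0.456 -0.54   0.707]
 [ 0.843  0.006 -0.539]]
[453, -31, 140] [ 0.021 -0.001 -0.014]
[442, 9, 145] [ 0.04  -0.032  0.006]
[442, 9, 131] [ 0.028 -0.032  0.014]
```

>>> jog_arm([
  [0.01, -0.001, -0.007, 0],
  [0.021, -0.001, -0.014, 0],
  [0.03, -0.016, -0.004, 0],
  [0.04, -0.032, 0.006, 0],
  [0.04, -0.032, 0.006, 0],
  [0.034, -0.032, 0.01, 0],
  [0.028, -0.032, 0.014, 0],
  [0.028, -0.032, 0.014, 0],
])

```text
clock: 33.0
position: [441.8, 9.0, 130.0]
ee_rot: [0.769, 0.421, 0.423, -0.229]
contact_force: [-1.4, 0.3, 1.3]
gripper_width: 0.3
```

```bash
python3 - <<'E'
from lid import *
s,M=lvl()
to([442,9,127],[442,9,125],[442,9,123])
crop('side',240,190,340,300,6,'pics/s22.png')
crop('top',150,190,290,290,5.5,'pics/t22.png')
E
```

```text
t 33.0 p [441.8   9.  130. ] j [-0.41  0.34 -0.48 -1.26 -1.06 -2.44] F [-1.4  0.3  1.3] w 0.3
[[ 0.288  0.841  0.458]
 [ 0.455 -0.54   0.708]
 [ 0.843  0.004 -0.538]]
tilt 57.4 head 57.1
turn to level jaws 0.3 180.3
t 33.0 p [441.8   9.  130. ] j [-0.41  0.34 -0.48 -1.26 -1.06 -2.44] F [-1.4  0.3  1.3] w 0.3
[[ 0.288  0.841  0.458]
 [ 0.455 -0.54   0.708]
 [ 0.843  0.004 -0.538]]
[442, 9, 127] [-0.003  0.     0.002]
[442, 9, 125] [-0.004  0.     0.003]
[442, 9, 123] [-0.006  0.     0.004]
```

View pics/s22.png

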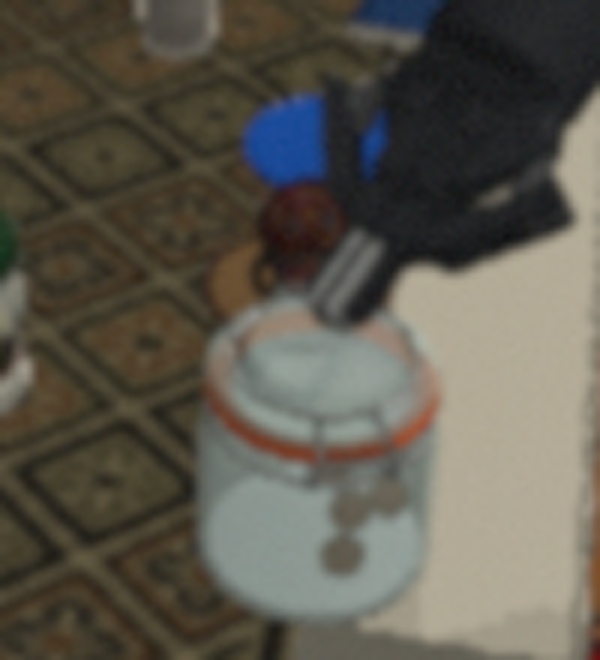

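View pics/t22.png

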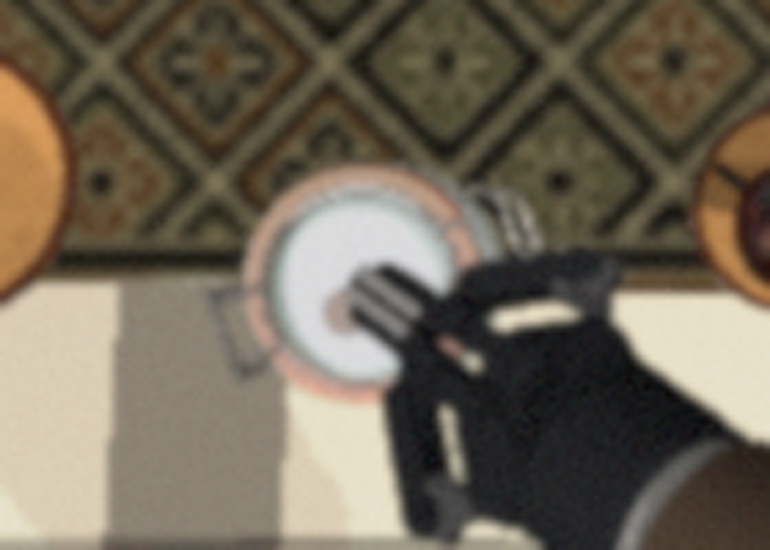

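>>> jog_arm([
  [-0.0008, 0, 0.0005, 0],
  [-0.0017, 0, 0.0011, 0],
  [-0.0025, 0, 0.0016, 0],
  [-0.0025, 0, 0.0016, 0],
])

```text
clock: 33.6
position: [442.1, 9.0, 128.1]
ee_rot: [0.769, 0.422, 0.423, -0.228]
contact_force: [-1.6, -1.6, 6.1]
gripper_width: 0.3
```

```bash
python3 - <<'E'
from lid import *
s,M=lvl()
E
```

```text
t 33.6 p [442.1   9.  128.1] j [-0.41  0.34 -0.48 -1.26 -1.06 -2.43] F [-1.6 -1.6  6.1] w 0.3
[[ 0.286  0.842  0.458]
 [ 0.455 -0.54   0.708]
 [ 0.843  0.006 -0.537]]
tilt 57.5 head 57.1
turn to level jaws 0.4 180.4
```

>>> jog_arm([
  [-0.002, 0, 0.0013, 0],
  [-0.0025, 0, 0.0016, 0],
  [-0.0029, 0, 0.0018, 0],
  [-0.0029, 0, 0.0018, 0],
  [-0.0029, 0, 0.0018, 0],
])

```text
clock: 34.22
position: [442.4, 9.0, 126.1]
ee_rot: [0.768, 0.422, 0.425, -0.228]
contact_force: [-2.3, -3.0, 10.1]
gripper_width: 0.3
```

```bash
python3 - <<'E'
from lid import *
s,M=lvl()
crop('side',240,190,340,300,6,'pics/s23.png')
crop('top',150,190,350,290,4,'pics/t23.png')
for i in range(6): print(read_state()['contact_force'].round(2), read_state()['clock']); get_image('top')
E
```

```text
t 34.23 p [442.4   9.  126.1] j [-0.41  0.35 -0.48 -1.27 -1.06 -2.42] F [-2.3 -3.  10.1] w 0.3
[[ 0.283  0.842  0.459]
 [ 0.455 -0.539  0.709]
 [ 0.845  0.008 -0.535]]
tilt 57.6 head 57.1
turn to level jaws 0.6 180.6
[-3.21 -3.12 10.82] 34.325
[-2.46 -2.64 10.21] 34.375
[-2.94 -3.62 10.31] 34.425
[-3.3  -2.97  9.62] 34.475
[-2.53 -2.9  10.56] 34.525
[-2.72 -2.23 11.04] 34.575
```

View pics/s23.png

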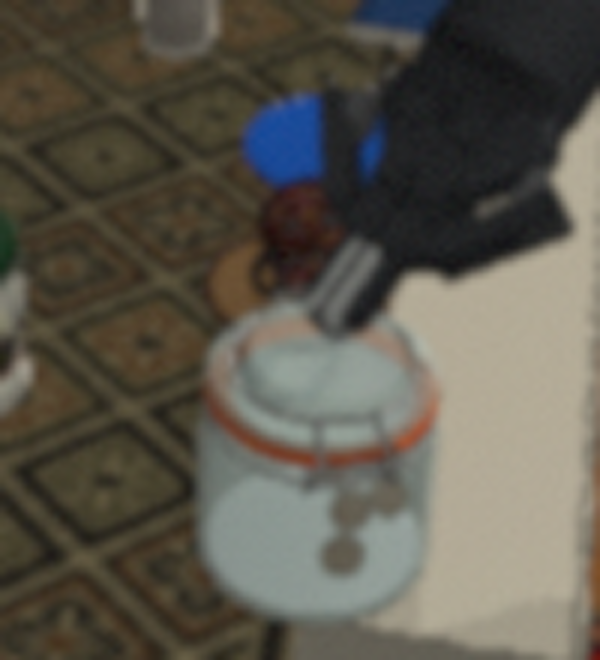

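View pics/t23.png

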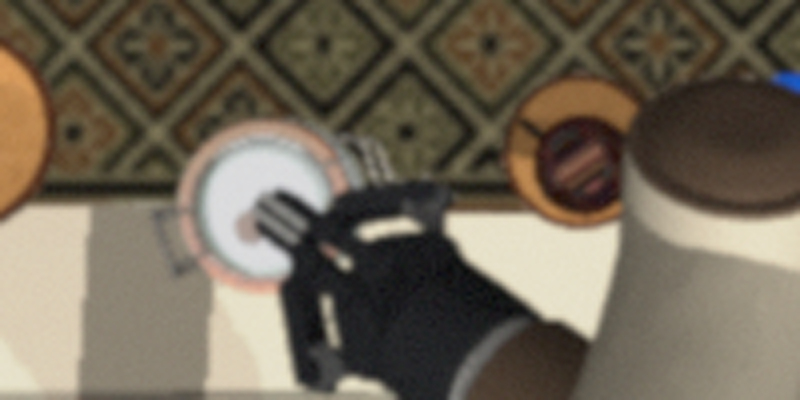

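>>> jog_arm([
  [-0.0019, 0, 0.0005, 0],
  [-0.0021, 0, 0.0005, 0],
  [-0.0021, 0, 0.0005, 0],
  [-0.0021, 0, 0.0005, 0],
])

```text
clock: 35.12
position: [442.4, 8.8, 125.8]
ee_rot: [0.766, 0.423, 0.426, -0.229]
contact_force: [-2.7, -1.8, 9.9]
gripper_width: 0.1
```

```bash
python3 - <<'E'
from lid import *
s,M=lvl()
F=[]
for i in range(12): F.append(read_state()['contact_force']); get_image('top')
print(np.mean(F,0),np.array(F)[:,2].round(1))
E
```

```text
t 35.12 p [442.4   8.8 125.8] j [-0.42  0.35 -0.48 -1.27 -1.07 -2.42] F [-2.7 -1.8  9.9] w 0.1
[[ 0.279  0.843  0.459]
 [ 0.453 -0.537  0.711]
 [ 0.847  0.009 -0.532]]
tilt 57.8 head 57.2
turn to level jaws 0.6 180.6
[-2.585 -1.989 10.447] [ 9.9 10.6 10.5 10.2 11.6  9.9 11.5 10.7  9.8 10.  10.2 10.4]
```

>>> jog_arm([
  [-0.0021, -0.0002, 0.0007, 0],
  [-0.0023, -0.0002, 0.0008, 0],
  [-0.0023, -0.0002, 0.0008, 0],
  [-0.0023, -0.0002, 0.0008, 0],
])

```text
clock: 36.22
position: [442.4, 8.8, 125.4]
ee_rot: [0.765, 0.424, 0.428, -0.229]
contact_force: [-2.4, -2.2, 11.2]
gripper_width: 0.0
```

```bash
python3 - <<'E'
from lid import *
s,M=lvl()
F=[]
for i in range(12): F.append(read_state()['contact_force']); get_image('top')
print(np.mean(F,0),np.array(F)[:,2].round(1))
E
```

```text
t 36.23 p [442.4   8.8 125.4] j [-0.42  0.36 -0.49 -1.27 -1.07 -2.41] F [-2.4 -2.2 11.2] w 0.0
[[ 0.275  0.844  0.46 ]
 [ 0.452 -0.536  0.713]
 [ 0.849  0.011 -0.529]]
tilt 58.1 head 57.2
turn to level jaws 0.8 180.8
[-2.593 -2.674 11.628] [11.2 12.1 11.6 11.4 11.2 11.7 11.4 11.7 13.2 10.7 11.8 11.8]
```

```bash
python3 - <<'E'
from lid import *
crop('side',240,190,340,300,7,'pics/s24.png') if False else crop('side',235,200,335,285,7,'pics/s24.png')
crop('top',130,130,420,290,2.7,'pics/t24.png')
E
```

```text
(no output)
```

View pics/s24.png

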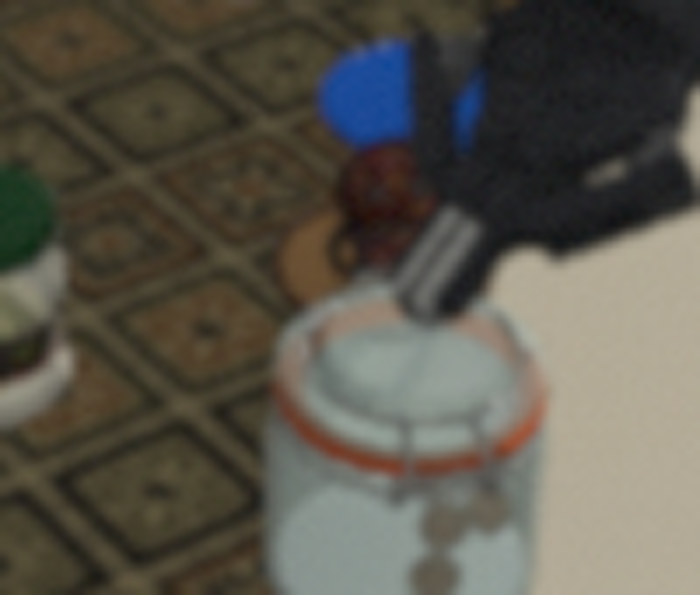

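View pics/t24.png

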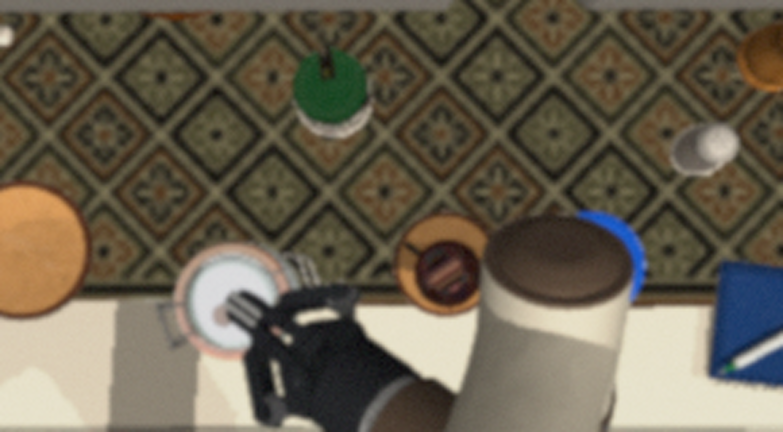

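```bash
python3 - <<'E'
from lid import *
a=np.linspace(0,2*np.pi,9)[:8]
C=np.array([448.5,18.5,111])
for nm,(x0,y0,k) in(('side',(235,200,7)),('top',(130,130,2.7))):
    f=lambda P:((proj(nm,P)-[x0,y0])*k).round(0).tolist()
    print(nm,'lidtop',f(C),'raised',f([C+30*np.array([np.cos(b),np.sin(b),0]) for b in a[::2]]),'rim',f([C+[48*np.cos(b),48*np.sin(b),-11] for b in a[::2]]))
    s=read_state();M=R.from_quat(s['ee_rot']).as_matrix(); print('tip',f(s['position']+17*M[:,2]),f(s['position']+17*M[:,2]-5*M[:,0]),s['position']+17*M[:,2])
E
```

```text
side lidtop [[413.0, 323.0]] raised [[328.0, 313.0], [402.0, 377.0], [499.0, 334.0], [424.0, 272.0]] rim [[277.0, 332.0], [394.0, 436.0], [549.0, 364.0], [428.0, 266.0]]
tip [[408.0, 315.0]] [[413.0, 321.0]] [450.179  20.94  116.394]
top lidtop [[235.0, 300.0]] raised [[235.0, 263.0], [198.0, 300.0], [235.0, 338.0], [273.0, 300.0]] rim [[237.0, 240.0], [177.0, 300.0], [237.0, 360.0], [297.0, 300.0]]
tip [[231.0, 298.0]] [[235.0, 300.0]] [450.179  20.94  116.394]
```

```bash
python3 - <<'E'
from h import *
s=read_state(); print(s['contact_force'],s['clock'])
print(job_done())
E
```

```text
[-2.998 -3.223 11.863] 36.925
the job is handed in; nothing more can be done
None
```

The job is done and handed in at 36.9 s. All four hazelnuts are in the jar, the empty cup is back on its coaster, and the lid is shut with the closed fingertips still pressing on its middle.

- **How I poured:** The moves cannot tilt the tool directly. I tilted it about 57° by driving against the arm's reach limit, gripped the cup from the side and rolled it over the jar.
- **Cup and nuts:** A top picture taken before the lid was shut showed all four nuts in the jar and none left in the cup. The cup stands a little nearer the middle of the coaster than at the start.
- **Lid:** I hooked it by its far edge, swung it over slowly, pushed it shut by its rim, then moved to the middle to press.
- **Pressing force:** The downward force averaged 11.6 N over 12 readings, and the last reading before hand-in was 11.9 N. The fingertips project to within a few mm of the lid's centre in both views.
- **Other things:** In the last pictures the jar and the bystanders are where they were. Nothing is near the clip.

**What did not fit:**
- The slanted press also puts about 4 N of sideways force on the lid, which two small corrections did not remove. The jar did not slide.
- Force rose only about 2 N per mm of tool travel, against the stated 4 N per mm. I put the rest down to give in the gripper, so I judged the squeeze (about 2.9 mm) from the force alone.

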